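# Weigh out an order of couplings and lock the tote in its dock

### The job

Stand the empty blue tote in the middle of the scale's plate, let go of it and press tare, then put every small grey coupling from the bench into it, with the tote still on the scale; do not press tare again once anything is in it. Then, with the dock's red cam handle turned fully open, set the loaded tote down in the dock, square to the back board with its steel pin towards the cam and close against the board (a few millimetres off at most), let go, and turn the cam clockwise a full quarter-turn so that it draws the tote tight against the board. Leave the large coupling and everything else on the bench where it is.

Things in the scene. Friction and masses are not known exactly. Their poses are not given: they have to be found in the camera images.
- tote_grip (a point): Blue open tote, 120 (its x) by 220 mm (its y), walls 36 mm high, 4 mm thick, floor 4 mm, about 0.3 kg. This point: centre of its black grip bar, on a stem in the tray's middle: 14 mm thick (x), 30 mm long (y), 18 mm high, centre 70 mm above the tote's underside. x points to the rear long wall with the pin, z up.
- tote_pin (a point): Mid-height of the steel locking pin (8 mm in diameter) on a tongue 12 mm wide that juts backwards from the middle of the tote's rear rim: 82 mm from tote_grip along the tote's +x, top of the pin 72 mm above the tote's underside; the tongue's underside is 45 mm above it and the tongue ends 90 mm from tote_grip.
- scale_plate (a point): Bench scale, fixed: centre of the top of its steel plate, 160 mm (x) by 240 mm (y), 50 mm above the bench. Axes turn with the scale. The black console with display and tare button lies on the -x side, reaching 150 mm from the plate's centre, 34 mm high.
- tare_top (a point): Centre of the top of the round orange tare button, 24 mm across, on the scale's console; pressed straight down.
- tare (a joint): Travel of the tare button in m: 0 up, 0.006 fully down (a spring, about 4 N when down). It counts as pressed beyond 0.004.
- dock_seat (a point): Dock, fixed: point on its 6 mm base plate under the centre of the tote's underside when the tote is home (grip bar 70 mm above it). x points to the plywood board, face 60 mm away, 170 mm wide, top 53 mm above the plate, with a notch 32 mm wide for the tote's tongue; the tote's x must point the same way. Side guides, 22 mm high, leave the tote 5 mm on each side. Open opposite the board.
- cam_grip (a point): Centre of the cam's red wing handle, on the cam's upright axis, 110 mm from dock_seat along the dock's +x, 101 mm above the bench. Wing 60 mm long (this point's y), 12 mm thick (x), 22 mm high; the point turns with it. The steel hook below it, 56 to 66 mm above the plate, is clear of the tote's pin at 0 to 0.15 rad; it catches the pin if the tote is at most 8 mm off the board.
- cam (a joint): Cam angle in rad: 0 fully open (wing parallel to the board), 1.57 closed (wing square to the board), stops at 0 and 1.6; grows as the wing is turned clockwise seen from above. Stays where left (friction 0.15 N m). Found part-turned at the start, when the hook would be in the pin's way.
- coupling1_center (a point): Small pale grey conduit coupling, a short plastic tube 34 mm in diameter and 38 mm high, 30 g; this point is its centre, 19 mm up as it stands, z along its axis. It stands upright on the bench at the start. It may be absent (None).
- coupling2_center (a point): Small pale grey conduit coupling, a short plastic tube 34 mm in diameter and 38 mm high, 30 g; this point is its centre, 19 mm up as it stands, z along its axis. It stands upright on the bench at the start. It may be absent (None).
- coupling3_center (a point): Small pale grey conduit coupling, a short plastic tube 34 mm in diameter and 38 mm high, 30 g; this point is its centre, 19 mm up as it stands, z along its axis. It stands upright on the bench at the start. It may be absent (None).
- coupling4_center (a point): Small pale grey conduit coupling, a short plastic tube 34 mm in diameter and 38 mm high, 30 g; this point is its centre, 19 mm up as it stands, z along its axis. It stands upright on the bench at the start. It may be absent (None).
- big_coupling_center (a point): Large grey coupling, 50 mm in diameter, 50 mm high, a bystander standing among the small ones; this point is its centre.
- post_base: Bystander: steel post base, plate 100 x 100 x 6 mm with two 60 mm upright plates; origin at its underside.
- tape_measure: Bystander: yellow tape measure, 65 x 40 x 60 mm high; origin at its underside.
- screwdriver: Bystander: screwdriver lying on the bench; origin at its underside.
- marker: Bystander: black marker pen lying on the bench, 120 mm long; origin at its underside.
- carton: Bystander: small carton, 110 x 80 x 70 mm high; origin at its underside.
- reducer: Bystander: short grey plug, 44 mm in diameter, 40 mm high, of another order; origin at its underside.

How it is judged:
By the outcome, as a careful person would: the job done as asked, in the order asked, and still so for the second after the job is handed in, with the robot touching nothing.
Of coupling1, coupling2, coupling3, coupling4 only 2 to 4 are there at a start; the rules pass over those that are not, and their reading is None.
At some moment in a run one of coupling1, coupling2, coupling3, coupling4 may be knocked a few centimetres aside while the robot is not near it.
Once in a run the grip may slacken for a moment while it holds something.
It also fails if it takes over 210 s, if anything falls off the work surface, if the arm or the gripper's body presses on something with over 40 N, if the wrist force passes 120 N, or if a joint passes its speed limit or range.

### The arm

A 7-joint arm with a two-finger parallel gripper is mounted at the origin on the work surface. World frame = base frame: x ahead of the robot, y to its left, z up, the work surface at z = 0. Lengths are in m, angles in rad, forces in N, time in s.
With the tool pointing down it reaches from about 0.4 to 0.85 m from the base axis. Payload 10.4 kg.
Tool frame: the origin (TCP) lies on the centre line of the jaws, within the pads' length; the fingertips stand 17 mm ahead of it and the grasp point (between the pads) lies 2 mm behind it; z points along the fingers, y is the line along which they close (so a half turn about z gives the same grasp; the last joint's range is limited). The gripper opens to 85 mm and grips with 20 to 120 N. Pads are 22 mm wide; open, the fingers measure 114 mm over their backs; the gripper's body (76 mm by 85 mm) begins 54 mm behind the grasp point. The pads swing forward as they close: fully open they stand 13 mm farther back than shut.
Start: joints at [-1.328, 0.332, -0.065, 1.46, 0.022, 1.35, -0.088], TCP at [0.164, 0.603, 0.248] pointing down, gripper open.
Joint ranges: [-2.6, 2.6], [-0.5, 2.12], [-1.47, 1.34], [0.16, 2.42], [-1.27, 4.41], [0.06, 2.06], [-2.6, 2.6]. Speed limits (rad/s): [2.22, 2.22, 2.79, 2.79, 3.14, 3.14, 3.14].

### API

Orientations are given as a unit quaternion [x, y, z, w].
In Python, from workcell import sensors, imaging, order, spotter gives the robot as it stands. The module is installed in compiled form; this text tells all that it offers.
- The arm moves only by the shell command python3 -m inch 'ROWS' [FORCE]. ROWS is JSON, a list that holds one entry, the list of rows, each a list of 7 numbers: the shift along the tool's x, y, z in m, then the turn, a rotation vector about the tool's x, y, z in rad, then the closure, from -1 (fully open) to 1 (shut). In form: [[[x, y, z, ax, ay, az, hand], ...]]. A call has 1 to 10 rows; each row is the pose to reach, as a shift and turn from the pose commanded when the call began, along the tool's axes at that moment; what a row does not reach only later rows make up. A row lasts 1/10 s, in which the tool goes at most 50 mm and 8.59 degrees, less where a joint would pass 70% of its speed; a pose out of reach is approached as far as the arm can. A call with a gripper value outside its range is refused whole. The fingers move at their own pace and stop on an object; FORCE is the grip in N (left out, the last holds). Time passes only in rows, so rows that repeat a pose let the fingers close. It gives the time, the measured TCP pose, the force, the opening and the grip force at its end, in the units of the state.
- sensors.get_obs(): the state, without advancing time (a new reading comes with each control period).
- imaging.camera(name): name is "side" or "top" or "wrist"; returns the picture (480x640x3 uint8, blue, green, red); there is no depth.
- imaging.calibration(name): a dict with "mtx" (3x3 intrinsics, pixels), "R" (3x3) and "t" (3): a world point X has camera coordinates R X + t; the wrist camera has in their place "tool_from_camera" (4x4, takes a point from camera to tool coordinates, whose origin is the TCP and whose axes are the flange's). Camera axes: x right, y down, z forward; pixel columns grow to the right and rows downward; lengths in m; the calibration is good to about 2 mm. A picture is of the moment at which its call begins: read the wrist's pose just before it. calibration takes no time and is no camera call.
- order.hand_in(): hands the job in; it is judged then, once.
Trained networks look in the newest picture that a camera, given by its name, has taken for a name from the list of things; names that differ only in an ending like _2 or _b are one class to them, and where a whole thing is asked for, a point or a joint stands for the part that bears it (a point fixed in the world has none). Each returns a list of dicts, best first, with "conf" (0 to 1); they miss things now and then, are a little off and sometimes report something else, mostly with a low value. They report only what shows in the picture. A call takes as long as a camera call.
- spotter.look_for(label, camera): "pixel" ([column, row] in pixels, amid what is visible of it).
The state is a dict: "clock": time; "joint_pos": joint angles; "joint_velocities": joint speeds; "tau": joint torques, N m; "position": TCP position; "ee_rot": TCP orientation; "ft_force": force on the tool from outside, world axes, zero at the start; "torque": the same for the moment, N m; "grip_width": opening from 0.0 (shut) to 1.0 (fully open); "grasp_force": force on a finger pad.
Only numpy, scipy, OpenCV 4.12 (cv2) and the standard library are available. Lean on these libraries where they do the work, as an engineer would, in place of code of your own. Each camera call takes 0.05 s, during which the arm holds its last target. There are 200 camera calls.

## Working session

There is one attempt and no reset: what is moved stays moved. The work goes in short steps, Python scripts to look and compute and a shell command to move; the robot and the scene stay as the last step left them, time stands still between calls to the robot, and variables do not carry over. Pictures are saved under pics/ and viewed, at most 18 in all, crops included, and the job is handed in when it is done.

```bash
mkdir -p pics; python3 - <<'E'
from workcell import sensors, imaging, spotter
import cv2, numpy as np
o=sensors.get_obs(); print({k:np.round(v,3).tolist() for k,v in o.items()})
for c in ("top","side"):
    cv2.imwrite(f"pics/{c}0.png",imaging.camera(c))
    k=imaging.calibration(c); print(c,np.round(k["mtx"],1).tolist(),np.round(k["R"],4).tolist(),np.round(k["t"],4).tolist())
print(imaging.calibration("wrist"))
for c in ("top","side"):
  for n in "tote_grip tote_pin scale_plate tare_top dock_seat cam_grip coupling1_center big_coupling_center reducer".split():
    print(c,n,[(np.round(d["pixel"]).tolist(),round(d["conf"],2)) for d in spotter.look_for(n,c)])
E
```

```text
{'clock': 0.0, 'joint_pos': [-1.328, 0.333, -0.065, 1.461, 0.022, 1.35, -0.089], 'joint_velocities': [0.0, 0.001, 0.002, 0.0, -0.001, -0.0, -0.002], 'tau': [-0.0, -62.542, 0.049, -39.162, 0.016, 0.01, -0.0], 'position': [0.164, 0.603, 0.247], 'ee_rot': [0.132, 0.991, -0.001, -0.0], 'ft_force': [-0.589, 0.453, 0.135], 'torque': [0.016, -0.008, 0.024], 'grasp_force': 0.0, 'grip_width': 0.998}
top [[576.7, 0.0, 316.0], [0.0, 576.7, 240.2], [0.0, 0.0, 1.0]] [[0.0249, -0.9996, 0.0123], [-0.9822, -0.0268, -0.1861], [0.1863, -0.0075, -0.9825]] [-0.0529, 0.5028, 1.8892]
side [[541.8, 0.0, 315.6], [0.0, 541.8, 240.1], [0.0, 0.0, 1.0]] [[0.9967, -0.0815, 0.0062], [-0.0351, -0.495, -0.8682], [0.0738, 0.865, -0.4962]] [-0.5123, 0.0793, 1.5208]
{'mtx': array([[375.34179023,   0.        , 312.50495307],
       [  0.        , 375.34179023, 240.75351443],
       [  0.        ,   0.        ,   1.        ]]), 'tool_from_camera': array([[ 8.66820989e-04, -9.56002524e-01, -2.93357160e-01,
         7.55105224e-02],
       [ 9.99999592e-01,  9.03482858e-04,  1.05289485e-05,
        -1.11047138e-03],
     
[... 352 characters left out ...]
.0], 0.92)]
top cam_grip [([203.0, 216.0], 0.73), ([400.0, 286.0], 0.58)]
top coupling1_center []
top big_coupling_center [([325.0, 232.0], 0.79), ([207.0, 234.0], 0.35)]
top reducer [([191.0, 313.0], 0.64)]
side tote_grip [([373.0, 251.0], 0.61)]
side tote_pin [([374.0, 253.0], 0.83)]
side scale_plate [([304.0, 326.0], 0.91)]
side tare_top [([265.0, 318.0], 0.65), ([284.0, 272.0], 0.51)]
side dock_seat [([316.0, 206.0], 0.96)]
side cam_grip [([326.0, 406.0], 0.72), ([332.0, 187.0], 0.65)]
side coupling1_center [([314.0, 205.0], 0.71), ([285.0, 238.0], 0.52)]
side big_coupling_center [([326.0, 263.0], 0.75), ([265.0, 256.0], 0.74), ([301.0, 324.0], 0.62)]
side reducer [([233.0, 202.0], 0.6)]
```

```bash
python3 - <<'E'
import cv2
a=cv2.imread("pics/top0.png")[130:370,90:430]; cv2.imwrite("pics/top0c.png",cv2.resize(a,(800,565),interpolation=cv2.INTER_CUBIC))
a=cv2.imread("pics/side0.png")[150:420,180:480]; cv2.imwrite("pics/side0c.png",cv2.resize(a,(660,594),interpolation=cv2.INTER_CUBIC))
E
```

```text
(no output)
```

View pics/top0c.png

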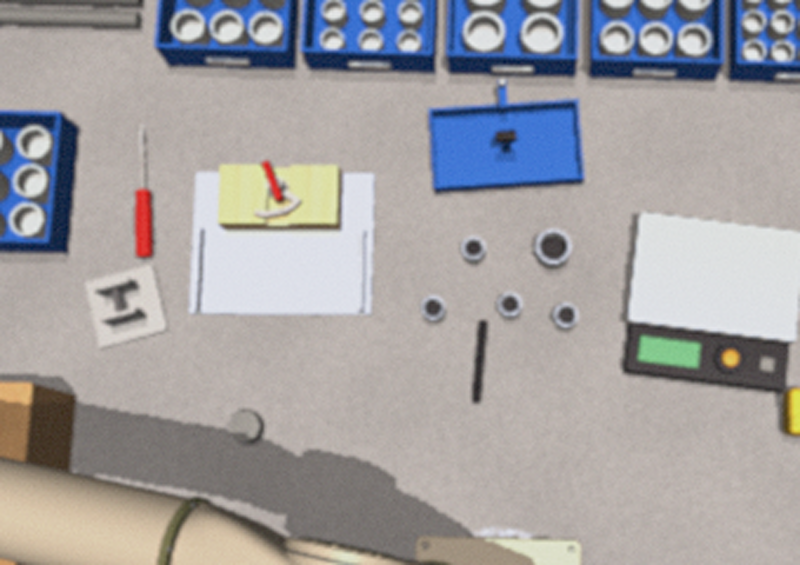

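View pics/side0c.png

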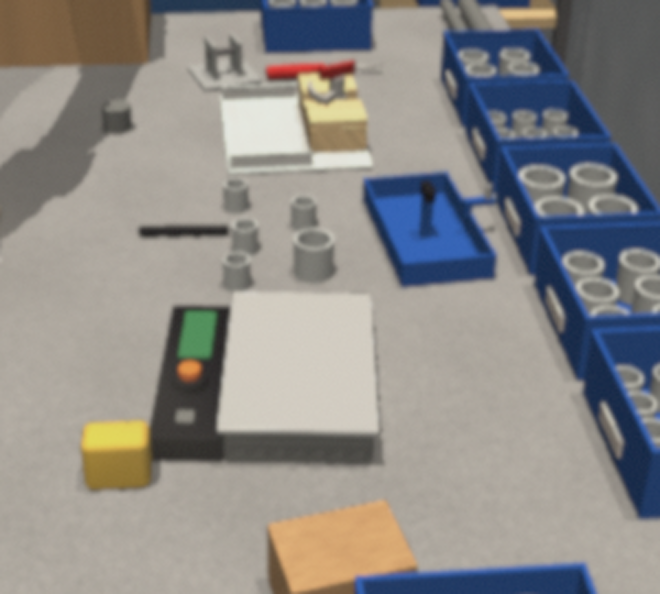

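The top crop shows the tote (crop 505,140), four small couplings around (430–570, 250–315) with the big one at (552,247), and the scale at right with its orange button at (731,357). The dock is at (280,240), with the red cam wing part-turned at (273,182). The side view agrees.

```bash
cat > h.py <<'E'
from workcell import sensors, imaging, spotter
import cv2, numpy as np
from scipy.spatial.transform import Rotation as Ro
def cam(c,o=None):
    k=imaging.calibration(c); M=k["mtx"]
    if c=="wrist":
        o=o or sensors.get_obs(); T=np.eye(4); T[:3,:3]=Ro.from_quat(o["ee_rot"]).as_matrix(); T[:3,3]=o["position"]
        T=T@k["tool_from_camera"]; R=T[:3,:3].T; return M,R,-R@T[:3,3]
    return M,np.array(k["R"]),np.array(k["t"])
def back(p,z,C):
    M,R,t=C; d=R.T@np.linalg.solve(M,[p[0],p[1],1.]); c=-R.T@t
    return (c+d*(z-c[2])/d[2])
def proj(X,C):
    M,R,t=C; q=M@(R@np.asarray(X,float)+t); return q[:2]/q[2]
def spot(l,c,z,C,n=6):
    return [(np.round(back(d["pixel"],z,C),3).tolist(),np.round(d["pixel"]).tolist(),round(d["conf"],2)) for d in spotter.look_for(l,c)[:n]]
def rel(pos,yaw=None,o=None):
    """tool-frame shift to world TCP pos, and tool-down turn so that tool y (closing line) heads at yaw (mod pi)"""
    o=o or sensors.get_obs(); R=Ro.from_quat(o["ee_rot"])
    s=R.inv().apply(np.array(pos)-o["position"])
    if yaw is None: return np.round(s,4).tolist()
    best=None
    for y in (yaw,yaw+np.pi):
        Y=np.array([np.cos(y),np.sin(y),0]);Z=np.array([0,0,-1.]);X=np.cross(Y,Z)
        v=(R.inv()*Ro.from_matrix(np.c_[X,Y,Z])).as_rotvec()
        if best is None or np.linalg.norm(v)<np.linalg.norm(best): best=v
    return np.round(s,4).tolist(),np.round(best,3).tolist()
E
python3 - <<'E'
from h import *
C=cam("top"); S=cam("side"); a=cv2.imread("pics/top0.png")
f=lambda x,y:(90+x/2.353,130+y/2.353); g=lambda x,y:(180+x/2.2,150+y/2.2)
for x in [(473,249),(433,307),(510,304),(566,315)]: print("coup top",back(f(*x),.038,C).round(3))
print("big",back(f(552,247),.05,C).round(3))
for x in [(235,185),(303,202),(244,227),(236,260)]: print("coup side",back(g(*x),.038,S).round(3))
print("grip",back((304.5,188),.079,C).round(3), "side",back(g(428,187),.079,S).round(3))
for x in [(430,109),(577,100),(582,182),(436,190)]: print("tote rim",back(f(*x),.036,C).round(3))
for x in [(235,293),(370,293),(376,430),(219,430)]: print("plate side",back(g(*x),.05,S).round(3))
for x in [(637,213),(627,323),(796,341)]: print("plate top",back(f(*x),.05,C).round(3))
print("tare",back(f(731,357),.036,C).round(3),back(g(190,369),.036,S).round(3))
for x in [(196,172),(374,172),(372,313),(190,313)]: print("dock",back(f(*x),.006,C).round(3))
for x in [(220,165),(340,165),(338,222),(221,222)]: print("board",back(f(*x),.059,C).round(3))
for x in [(265,163),(282,200)]: print("wing",back(f(*x),.112,C).round(3))
E
```

```text
coup top [0.519 0.045 0.038]
coup top [0.433 0.099 0.038]
coup top [ 0.44  -0.011  0.038]
coup top [ 0.427 -0.091  0.038]
big [ 0.522 -0.068  0.05 ]
coup side [0.436 0.099 0.038]
coup side [0.524 0.046 0.038]
coup side [ 0.443 -0.012  0.038]
coup side [ 0.43  -0.09   0.038]
grip [0.675 0.003 0.079] side [0.681 0.002 0.079]
tote rim [0.726 0.115 0.036]
tote rim [ 0.746 -0.1    0.036]
tote rim [ 0.622 -0.11   0.036]
tote rim [0.605 0.101 0.036]
plate side [ 0.426 -0.178  0.05 ]
plate side [ 0.581 -0.19   0.05 ]
plate side [ 0.555 -0.426  0.05 ]
plate side [ 0.402 -0.414  0.05 ]
plate top [ 0.575 -0.189  0.05 ]
plate top [ 0.416 -0.177  0.05 ]
plate top [ 0.396 -0.416  0.05 ]
tare [ 0.373 -0.326  0.036] [ 0.373 -0.298  0.036]
dock [0.629 0.457 0.006]
dock [0.637 0.196 0.006]
dock [0.427 0.189 0.006]
dock [0.42  0.451 0.006]
board [0.627 0.41  0.059]
board [0.632 0.239 0.059]
board [0.548 0.237 0.059]
board [0.544 0.403 0.059]
wing [0.618 0.336 0.112]
wing [0.566 0.309 0.112]
```

```bash
python3 - <<'E'
from h import *
print(rel((.594,.3225,.24)))
C,S=cam("top"),cam("side")
def tri(p,q):
    A=[];b=[]
    for (M,R,t),u in((C,p),(S,q)):
        d=R.T@np.linalg.solve(M,[*u,1.]);d/=np.linalg.norm(d);P=np.eye(3)-np.outer(d,d);A.append(P);b.append(P@(-R.T@t))
    return np.linalg.solve(A[0]+A[1],b[0]+b[1])
print("tare",tri((90+731/2.353,130+357/2.353),(180+190/2.2,150+369/2.2)))
E
```

```text
[-0.4884, -0.1578, 0.0083]
tare [ 0.37234312 -0.32297161  0.05512728]
```

```bash
python3 -m inch '[[[-0.488,-0.158,0.008,0,0,1.4,-1],[-0.488,-0.158,0.008,0,0,1.4,-1],[-0.488,-0.158,0.008,0,0,1.4,-1],[-0.488,-0.158,0.008,0,0,1.4,-1],[-0.488,-0.158,0.008,0,0,1.4,-1],[-0.488,-0.158,0.008,0,0,1.4,-1],[-0.488,-0.158,0.008,0,0,1.4,-1],[-0.488,-0.158,0.008,0,0,1.4,-1],[-0.488,-0.158,0.008,0,0,1.4,-1],[-0.488,-0.158,0.008,0,0,1.4,-1]]]'; python3 - <<'E'
from h import *
o=sensors.get_obs();R=Ro.from_quat(o["ee_rot"]).as_matrix()
print(o["joint_pos"],np.degrees(np.arctan2(R[1,1],R[0,1])),rel((.594,.3225,.24)))
E
```

```text
clock: 2.0
position: [0.584, 0.3285, 0.2408]
ee_rot: [0.742, 0.671, 0.0, -0.0]
ft_force: [0.0, 0.6, -0.5]
grip_width: 1.0
grasp_force: 0.0
[-0.83908008  0.44679855  0.3650949   1.3570138  -0.15840618  1.36570669
 -0.57475781] -5.733045434562935 [-0.005, 0.0105, 0.0008]
```

```bash
python3 -m inch '[[[-0.005,0.0105,0.06,0,0,1.0,-1],[-0.005,0.0105,0.06,0,0,1.0,-1],[-0.005,0.0105,0.06,0,0,1.0,-1],[-0.005,0.0105,0.06,0,0,1.0,-1],[-0.005,0.0105,0.06,0,0,1.0,-1],[-0.005,0.0105,0.06,0,0,1.0,-1],[-0.005,0.0105,0.06,0,0,1.0,-1],[-0.005,0.0105,0.06,0,0,1.0,-1],[-0.005,0.0105,0.06,0,0,1.0,-1]]]'; python3 - <<'E'
from h import *
o=sensors.get_obs();C=cam("wrist",o);a=imaging.camera("wrist");cv2.imwrite("pics/w1.png",a)
R=Ro.from_quat(o["ee_rot"]).as_matrix()
print(np.round(o["joint_pos"],2),np.degrees(np.arctan2(R[1,1],R[0,1])),o["position"])
print(spot("cam_grip","wrist",.112,C)); print(proj((.594,.3225,.112),C))
h=cv2.cvtColor(a,cv2.COLOR_BGR2HSV);m=((h[...,0]<8)|(h[...,0]>172))&(h[...,1]>130)&(h[...,2]>60)
n,l,s,c=cv2.connectedComponentsWithStats(m.astype(np.uint8));i=1+np.argmax(s[1:,4]);print(s[i],c[i])
r=cv2.minAreaRect(np.argwhere(l==i)[:,::-1].astype(np.float32));b=cv2.boxPoints(r);print([back(p,.112,C).round(4) for p in b])
E
```

```text
clock: 2.9
position: [0.5926, 0.3237, 0.1805]
ee_rot: [0.971, 0.237, 0.0, 0.0]
ft_force: [-0.7, 0.2, 0.4]
grip_width: 1.003
grasp_force: 0.0
[-0.95  0.52  0.54  1.43 -0.27  1.27 -1.48] -62.545153706497565 [0.59256394 0.32372204 0.18047807]
[([0.59, 0.327, 0.112], [305.0, 266.0], 0.85)]
[314.80069471 263.76238592]
[  17   79   59  136 4971] [ 44.43130155 147.10360089]
[array([0.5475, 0.4779, 0.112 ]), array([0.6171, 0.4839, 0.112 ]), array([0.6226, 0.4664, 0.112 ]), array([0.5532, 0.4586, 0.112 ])]
```

View pics/w1.png

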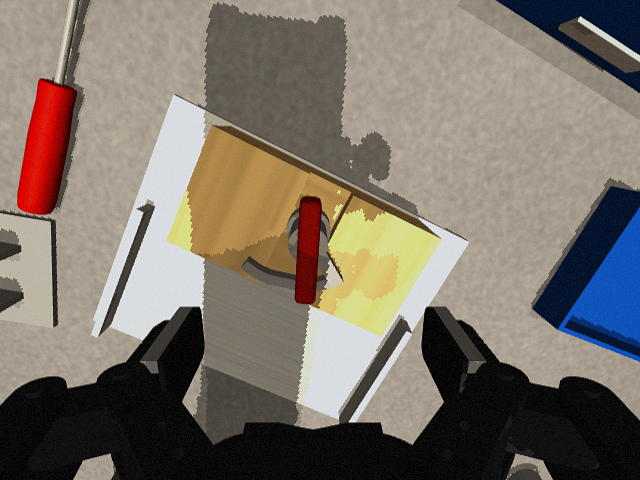

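The wing's top runs from about (311,205) to (305,302), between the open fingers. Board top corners are (214,126), (440,238), (382,333) and (168,242).

```bash
python3 - <<'E'
from h import *
o=sensors.get_obs();C=cam("wrist",o)
p,q=back((310.5,206),.112,C),back((305.5,302),.112,C);d=p-q
print("wing",p,q,(p+q)/2,np.linalg.norm(d),np.degrees(np.arctan2(d[1],d[0])))
B=[back(x,.059,C) for x in[(214,126),(440,238),(382,333),(168,242)]];print(np.round(B,4))
e=B[0]-B[1];f=B[3]-B[2];print([np.arctan2(-v[0],v[1]) for v in(e,f)],"face mid",(B[2]+B[3])/2)
D=[back(x,.006,C) for x in[(175,95),(468,241)]];print(np.round(D,4));e=D[0]-D[1];print(np.arctan2(-e[0],e[1]))
E
```

```text
wing [0.62172144 0.33940084 0.112     ] [0.57096722 0.31634387 0.112     ] [0.59634433 0.32787236 0.112     ] 0.05574597659448353 24.431669490380774
[[0.6293 0.4121 0.059 ]
 [0.6329 0.2453 0.059 ]
 [0.5508 0.243  0.059 ]
 [0.544  0.4102 0.059 ]]
[np.float64(0.021998239864650885), np.float64(0.040671953529925066)] face mid [0.54739312 0.32658836 0.059     ]
[[0.6301 0.4584 0.006 ]
 [0.6361 0.199  0.006 ]]
0.02329034584556194
```

```bash
python3 -m inch '[[[0.0054,-0.002,0.04,0,0,0.05,-1],[0.0054,-0.002,0.0815,0,0,0.05,-1],[0.0054,-0.002,0.0815,0,0,0.05,-1],[0.0054,-0.002,0.0815,0,0,0.05,1],[0.0054,-0.002,0.0815,0,0,0.05,1],[0.0054,-0.002,0.0815,0,0,0.05,1],[0.0054,-0.002,0.0815,0,0,0.05,1],[0.0054,-0.002,0.0815,0,0,0.05,1],[0.0054,-0.002,0.0815,0,0,0.05,1]]]' 40
```

```text
clock: 3.9
position: [0.5968, 0.3291, 0.1008]
ee_rot: [0.977, 0.212, 0.001, -0.001]
ft_force: [-1.9, 1.0, 6.6]
grip_width: 0.252
grasp_force: 38.8
```

```bash
python3 -m inch '[[[0,0,0,0,0,0,1],[0,0,0,0,0,0,1],[0,0,0,0,0,-0.1,1],[0,0,0,0,0,-0.2,1]]]' 40; python3 - <<'E'
from h import *
o=sensors.get_obs();print(o["torque"],o["grip_width"]);cv2.imwrite("pics/w2.png",imaging.camera("wrist")[120:,100:540])
E
```

```text
clock: 4.3
position: [0.5968, 0.3291, 0.1009]
ee_rot: [0.951, 0.31, 0.001, -0.001]
ft_force: [-2.5, 0.9, 6.5]
grip_width: 0.25
grasp_force: 38.8
[ 0.362983    0.64668309 -0.19838531] 0.2504414661649572
```

View pics/w2.png

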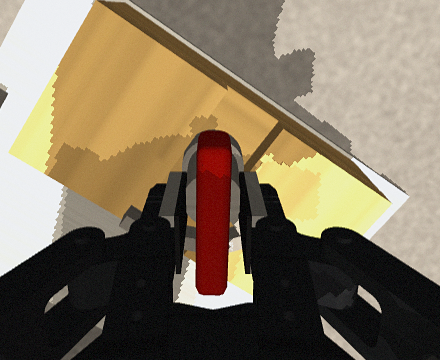

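```bash
python3 -m inch '[[[0,0,0,0,0,0,0],[0,0,0,0,0,0,0],[0,0,-0.008,0,0,0,0],[0,0,-0.008,0,0,0,1],[0,0,-0.008,0,0,0,1],[0,0,-0.008,0,0,0,1],[0,0,-0.008,0,0,0,1]]]' 40;  python3 -m inch '[[[0,0,0,0,0,-0.12,1],[0,0,0,0,0,-0.24,1],[0,0,0,0,0,-0.36,1],[0,0,0,0,0,-0.48,1],[0,0,0,0,0,-0.6,1],[0,0,0,0,0,-0.72,1],[0,0,0,0,0,-0.84,1],[0,0,0,0,0,-0.94,1],[0,0,0,0,0,-0.98,1],[0,0,0,0,0,-0.98,1]]]'; python3 - <<'E'
from h import *
o=sensors.get_obs();print(o["torque"],o["grip_width"],o["joint_pos"]);R=Ro.from_quat(o["ee_rot"]).as_matrix();print(np.degrees(np.arctan2(R[1,1],R[0,1])))
E
```

```text
clock: 5.05
position: [0.5969, 0.3291, 0.1094]
ee_rot: [0.951, 0.308, 0.001, -0.001]
ft_force: [-6.4, 0.2, 16.1]
grip_width: 0.132
grasp_force: 55.3
clock: 6.05
position: [0.5971, 0.329, 0.1094]
ee_rot: [0.694, 0.72, 0.002, -0.0]
ft_force: [-4.5, 0.5, 14.3]
grip_width: 0.13
grasp_force: 55.4
[ 0.19741274  1.09307193 -0.48282171] 0.12990128553753647 [-0.77102667  0.56090615  0.28220929  1.46693407 -0.16620945  1.13389976
 -0.42403465]
2.053828711551782
```

```bash
python3 -m inch '[[[0,0,0,0,0,0,-0.4],[0,0,0,0,0,0,-1],[0,0,-0.05,0,0,0,-1],[0,0,-0.10,0,0,0,-1],[-0.329,0.069,-0.11,0,0,-0.058,-1],[-0.329,0.069,-0.11,0,0,-0.058,-1],[-0.329,0.069,-0.11,0,0,-0.058,-1],[-0.329,0.069,-0.11,0,0,-0.058,-1],[-0.329,0.069,-0.11,0,0,-0.058,-1],[-0.329,0.069,-0.11,0,0,-0.058,-1]]]';python3 -m inch '[[[-0.033,0,0,0,0,0,-1],[-0.033,0,0,0,0,0,-1]]]'; python3 - <<'E'
from h import *
o=sensors.get_obs();C=cam("wrist",o);a=imaging.camera("wrist");cv2.imwrite("pics/w3.png",a)
print(spot("tote_grip","wrist",.079,C)); print(proj((.678,.0025,.079),C),rel((.678,.0025,.2),.095))
h=cv2.cvtColor(a,cv2.COLOR_BGR2HSV);m=(abs(h[...,0].astype(int)-112)<14)&(h[...,1]>120)
E
```

```text
clock: 7.05
position: [0.6682, 0.0346, 0.2157]
ee_rot: [0.674, 0.739, -0.0, -0.0]
ft_force: [1.2, 0.2, 1.1]
grip_width: 0.999
grasp_force: 0.0
clock: 7.25
position: [0.6711, -0.004, 0.2157]
ee_rot: [0.677, 0.736, -0.001, 0.001]
ft_force: [1.0, -0.1, -0.1]
grip_width: 0.998
grasp_force: 0.0
[([0.677, 0.027, 0.079], [326.0, 190.0], 0.7)]
[324.21812425 223.62807636] ([-0.0012, 0.0068, 0.0154], [-0.001, -0.0, -0.004])
```

View pics/w3.png

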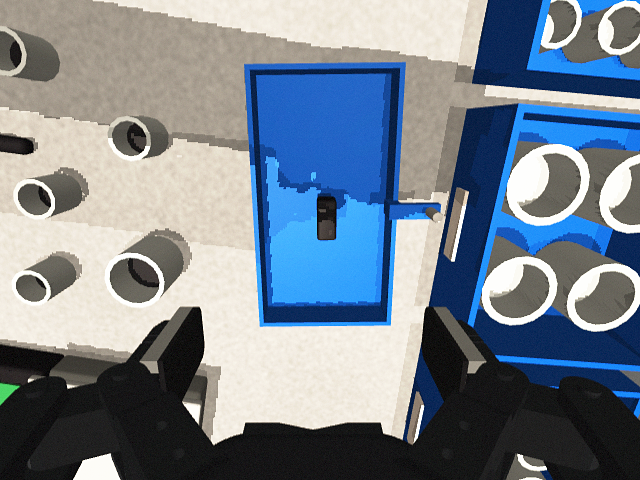

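The picture shows the tote centred and aligned with the tool, with the grip bar centre near (326,220) and the pin at (433,213). Four small couplings and the big one stand at left.

```bash
python3 -m inch '[[[0.0077,0.0092,0.05,0,0,0,-1],[0.0077,0.0092,0.10,0,0,0,-1],[0.0077,0.0092,0.1477,0,0,0,-1],[0.0077,0.0092,0.1477,0,0,0,-1],[0.0077,0.0092,0.1477,0,0,0,1],[0.0077,0.0092,0.1477,0,0,0,1],[0.0077,0.0092,0.1477,0,0,0,1],[0.0077,0.0092,0.1477,0,0,0,1],[0.0077,0.0092,0.1477,0,0,0,1],[0.0077,0.0092,0.1477,0,0,0,1]]]' 80; python3 - <<'E'
from h import *
o=sensors.get_obs();print(o["torque"]);
E
```

```text
clock: 8.35
position: [0.6804, 0.0124, 0.0696]
ee_rot: [0.673, 0.739, 0.001, 0.0]
ft_force: [-2.8, -0.0, 6.7]
grip_width: 0.148
grasp_force: 79.0
[-0.00050897  0.40068693  0.0144175 ]
```

```bash
python3 - <<'E'
from h import *
o=sensors.get_obs();C=cam("wrist",o);a=imaging.camera("wrist");cv2.imwrite("pics/w4.png",a)
R=Ro.from_quat(o["ee_rot"]).as_matrix();p=o["position"]
for n in("tote_pin",):
  for d in spotter.look_for(n,"wrist"): print(n,d, R.T@(back(d["pixel"],.07,C)-p))
E
```

```text
tote_pin {'pixel': [315.4, 193.1], 'conf': 0.9} [ 5.23185826e-02  2.10139217e-06 -3.45919683e-04]
```

View pics/w4.png

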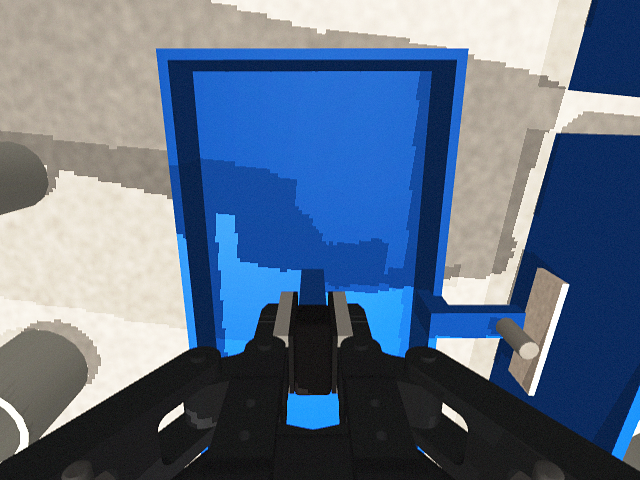

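The bar is between the pads and the pin top is at (528,351), so I'll use the pin to measure the offset along the bar.

```bash
python3 - <<'E'
from h import *
o=sensors.get_obs();C=cam("wrist",o);R=Ro.from_quat(o["ee_rot"]).as_matrix();p=o["position"]
print("pin",R.T@(back((528.5,351),.072,C)-p),back((528.5,351),.072,C))
for u in((298,392),(333,392),(305,305)): print("bar",R.T@(back(u,.079,C)-p))
for u in((157,49),(468,48)): print("rim",R.T@(back(u,.036,C)-p))
print(np.arctan2(R[1,1],R[0,1]),p)
E
```

```text
pin [-0.00740422  0.08077294 -0.00226228] [0.76148135 0.01252644 0.072     ]
bar [-0.02022668 -0.0062736  -0.00940723]
bar [-0.02022882  0.00667986 -0.00938636]
bar [ 0.01531932 -0.00350548 -0.00938975]
rim [ 0.1020607  -0.06070496  0.03354993]
rim [0.102538   0.0586629  0.03374242]
0.09291131297908879 [0.68037351 0.01240598 0.0696103 ]
```

```bash
python3 -m inch '[[[0,0,0,0,0,0,0],[-0.0075,0,0,0,0,0,0],[-0.0075,0,0,0,0,0,0.2],[-0.0075,0,0,0,0,0,1],[-0.0075,0,0,0,0,0,1],[-0.0075,0,0,0,0,0,1],[-0.0075,0,0,0,0,0,1],[-0.0075,0,-0.02,0,0,0,1],[-0.0075,0,-0.055,0,0,0,1],[-0.0075,0,-0.09,0,0,0,1]]]' 90; python3 -m inch '[[[-0.01,-0.01,0,0,0,0,1],[-0.035,-0.03,0,0,0,0.02,1],[-0.065,-0.055,0,0,0,0.04,1],[-0.1,-0.08,0,0,0,0.06,1],[-0.135,-0.105,0,0,0,0.08,1],[-0.17,-0.13,0,0,0,0.1,1],[-0.205,-0.157,0,0,0,0.12,1],[-0.24,-0.184,0,0,0,0.14,1],[-0.268,-0.206,0,0,0,0.16,1],[-0.288,-0.221,0,0,0,0.173,1]]]'; python3 -m inch '[[[0,0,0,0,0,0,1],[0,0,0,0,0,0,1],[0,0,0,0,0,0,1]]]'; python3 - <<'E'
from h import *
o=sensors.get_obs();R=Ro.from_quat(o["ee_rot"]).as_matrix();print(o["torque"],o["joint_pos"],np.arctan2(R[1,1],R[0,1]),rel((.488,-.302,.1605)))
E
```

```text
clock: 9.45
position: [0.6795, 0.0053, 0.158]
ee_rot: [0.673, 0.739, -0.001, -0.001]
ft_force: [0.9, 0.0, -2.8]
grip_width: 0.147
grasp_force: 88.2
clock: 10.45
position: [0.4843, -0.3046, 0.1573]
ee_rot: [0.736, 0.677, -0.001, -0.001]
ft_force: [-0.8, 0.2, -3.6]
grip_width: 0.151
grasp_force: 88.2
clock: 10.75
position: [0.4876, -0.301, 0.1575]
ee_rot: [0.734, 0.679, 0.0, -0.001]
ft_force: [-0.5, -0.1, -3.4]
grip_width: 0.149
grasp_force: 88.2
[0.00780357 0.00751491 0.03109553] [ 0.00513372  0.31290624  0.56092395  1.74184671 -0.18187205  1.139783
  0.54255298] -0.07819195901586919 [-0.0009, 0.0005, -0.003]
```

```bash
python3 -m inch '[[[0,0,0.01,0,0,0,1],[0,0,0.022,0,0,0,1],[0,0,0.03,0,0,0,1],[0,0,0.034,0,0,0,1],[0,0,0.037,0,0,0,1],[0,0,0.038,0,0,0,1],[0,0,0.038,0,0,0,1]]]'; python3 - <<'E'
from h import *
C,S=cam("top"),cam("side");a,b=imaging.camera("top"),imaging.camera("side")
A=cv2.resize(a[190:310,340:480],(700,600),interpolation=cv2.INTER_CUBIC);cv2.imwrite("pics/t2.png",A)
B=cv2.resize(b[270:370,240:370],(780,600),interpolation=cv2.INTER_CUBIC);cv2.imwrite("pics/s2.png",B)
cv2.imwrite("pics/ts2.png",np.hstack([cv2.resize(A,(400,343)),cv2.resize(B,(400,308))[:343] if 0 else cv2.copyMakeBorder(cv2.resize(B,(400,308)),0,35,0,0,cv2.BORDER_CONSTANT)]))
E
```

```text
clock: 11.45
position: [0.4873, -0.3025, 0.1203]
ee_rot: [0.735, 0.678, 0.0, 0.0]
ft_force: [0.0, 0.2, -3.0]
grip_width: 0.15
grasp_force: 88.1
```

View pics/ts2.png

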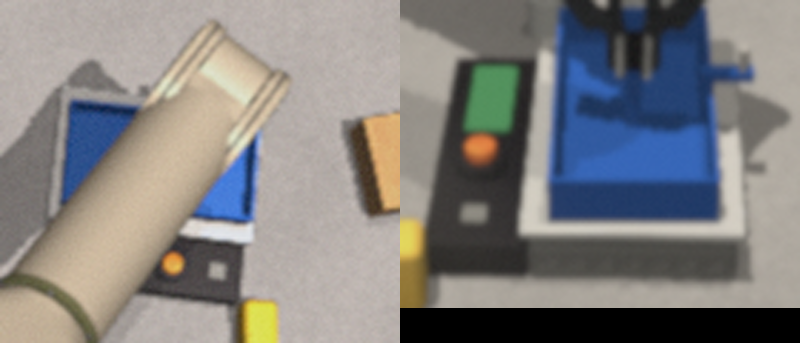

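```bash
python3 - <<'E'
from h import *
C,S=cam("top"),cam("side")
g=lambda x,y:(240+(x-400)/3.077,270+y/3.077); f=lambda x,y:(340+x/2.857,190+y/2.857)
for n,u in(("plate NL",(520,237)),("plate NR",(742,237)),("plate FR?",(735,40)),("tote NL",(551,219)),("tote NR",(719,219))): print(n,back(g(*u),.05,S).round(4))
for n,u,z in(("plate left-top",(62,88),.05),("plate left-bot",(52,222),.05),("plate right-bot",(252,241),.05),("rim left-top",(66,101),.0865),("rim left",(63,208),.0865),("rim right-bot",(251,221),.0865),("rim r-t",(259,125),.0865)): print(n,back(f(*u),z,C).round(4))
E
```

```text
plate NL [ 0.4006 -0.4195  0.05  ]
plate NR [ 0.5551 -0.431   0.05  ]
plate FR? [ 0.583  -0.1889  0.05  ]
tote NL [ 0.4229 -0.402   0.05  ]
tote NR [ 0.5415 -0.4108  0.05  ]
plate left-top [ 0.5745 -0.1926  0.05  ]
plate left-bot [ 0.4143 -0.1826  0.05  ]
plate right-bot [ 0.3982 -0.4157  0.05  ]
rim left-top [ 0.5509 -0.1942  0.0865]
rim left [ 0.4256 -0.1919  0.0865]
rim right-bot [ 0.4163 -0.4073  0.0865]
rim r-t [ 0.5287 -0.4178  0.0865]
```

```bash
python3 -m inch '[[[-0.004,-0.002,0,0,0,0,1],[-0.004,-0.002,0,0,0,0,1],[-0.004,-0.002,0.002,0,0,0,1],[-0.004,-0.002,0.003,0,0,0,1],[-0.004,-0.002,0.003,0,0,0,0.2],[-0.004,-0.002,0.003,0,0,0,-0.2],[-0.004,-0.002,0.003,0,0,0,-1],[-0.004,-0.002,0.003,0,0,0,-1]]]'; python3 -m inch '[[[0,0,-0.04,0,0,0,-1],[0,0,-0.09,0,0,0,-1],[0,0,-0.13,0,0,0,-1],[0,-0.1,-0.13,0,0,0,-1],[0,-0.115,-0.13,0,0,0,-1],[0,-0.115,-0.13,0,0,0,-1],[0,-0.115,-0.13,0,0,0,-1],[0,-0.115,-0.13,0,0,0,-1]]]'; python3 - <<'E'
from h import *
o=sensors.get_obs();C=cam("wrist",o);a=imaging.camera("wrist");cv2.imwrite("pics/w5.png",a);print(spot("tare_top","wrist",.05,C),o["position"],o["ft_force"])
h=cv2.cvtColor(a,cv2.COLOR_BGR2HSV);m=(h[...,0]>6)&(h[...,0]<24)&(h[...,1]>150)&(h[...,2]>120)
n,l,s,c=cv2.connectedComponentsWithStats(m.astype(np.uint8))
for i in range(1,n):
  if s[i,4]>100: print(s[i],c[i],back(c[i],.05,C))
E
```

```text
clock: 12.35
position: [0.485, -0.3062, 0.1172]
ee_rot: [0.735, 0.678, 0.0, 0.0]
ft_force: [0.2, -0.6, 0.7]
grip_width: 0.82
grasp_force: 0.0
clock: 13.15
position: [0.371, -0.2969, 0.2475]
ee_rot: [0.735, 0.678, 0.001, 0.0]
ft_force: [0.8, 0.9, 0.1]
grip_width: 1.003
grasp_force: 0.0
[([0.373, -0.319, 0.05], [317.0, 237.0], 0.58)] [ 0.3709682  -0.2968734   0.24753828] [0.76044007 0.94288634 0.06610786]
[302 225  27  28 167] [315.15568862 235.48502994] [ 0.37118046 -0.31738834  0.05      ]
[ 216  303   69   54 1276] [253.13949843 319.2507837 ] [ 0.30523247 -0.39642235  0.05      ]
```

View pics/w5.png

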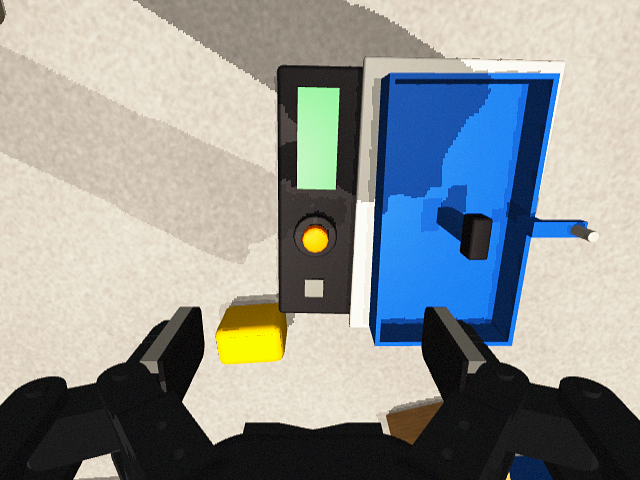

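The button is at (315,238), the display reads on the console above it, and the tote stands on the plate with margins on all sides. Next I press with the gripper shut.

```bash
python3 -m inch '[[[-0.0235,0.002,0,0,0,0,1],[-0.0235,0.002,0.05,0,0,0,1],[-0.0235,0.002,0.1,0,0,0,1],[-0.0235,0.002,0.15,0,0,0,1],[-0.0235,0.002,0.17,0,0,0,1],[-0.0235,0.002,0.17,0,0,0,1],[-0.0235,0.002,0.17,0,0,0,1],[-0.0235,0.002,0.17,0,0,0,1]]]' 30; python3 -m inch '[[[0,0,0.004,0,0,0,1],[0,0,0.006,0,0,0,1],[0,0,0.008,0,0,0,1],[0,0,0.008,0,0,0,1]]]'
```

```text
clock: 14.05
position: [0.3715, -0.3213, 0.0786]
ee_rot: [0.735, 0.678, 0.0, 0.001]
ft_force: [0.2, 0.4, 1.0]
grip_width: 0.0
grasp_force: 0.0
clock: 14.45
position: [0.371, -0.3208, 0.0695]
ee_rot: [0.735, 0.678, 0.0, 0.001]
ft_force: [2.2, -0.0, 2.5]
grip_width: 0.0
grasp_force: 1.3
```

```bash
python3 -m inch '[[[0,0,0.002,0,0,0,1],[0,0,0.002,0,0,0,1],[0,0,0.002,0,0,0,1]]]';python3 -m inch '[[[0,0,0.002,0,0,0,1],[0,0,0.002,0,0,0,1],[0,0,0.002,0,0,0,1]]]'
```

```text
clock: 14.75
position: [0.3709, -0.3208, 0.0674]
ee_rot: [0.735, 0.678, 0.0, 0.0]
ft_force: [3.5, -1.0, 3.6]
grip_width: 0.004
grasp_force: 1.8
clock: 15.05
position: [0.3709, -0.3209, 0.0666]
ee_rot: [0.735, 0.678, 0.001, 0.0]
ft_force: [-3.6, 5.3, 25.2]
grip_width: 0.002
grasp_force: 12.8
```

```bash
python3 -m inch '[[[0,0,-0.03,0,0,0,1],[0,0,-0.08,0,0,0,1],[0,0,-0.13,0,0,0,-0.4],[0.277,0.05,-0.2,0,0,1.0,-0.4],[0.277,0.05,-0.2,0,0,1.57,-0.4],[0.277,0.05,-0.2,0,0,1.57,-0.4],[0.277,0.05,-0.2,0,0,1.57,-0.4],[0.277,0.05,-0.2,0,0,1.57,-0.4],[0.277,0.05,-0.2,0,0,1.57,-0.4],[0.277,0.05,-0.2,0,0,1.57,-0.4]]]'; python3 -m inch '[[[0,0,0,0,0,0.54,-0.4],[0,0,0,0,0,0.54,-0.4],[0,0,0,0,0,0.54,-0.4],[0,0,0,0,0,0.54,-0.4],[0,0,0,0,0,0.54,-0.4]]]'; cat >> h.py <<'E'
def tote_rel(x,y,z,o=None,c=(.4845,-.306),yaw=-.08):
    return rel((c[0]+x*np.cos(yaw)-y*np.sin(yaw),c[1]+x*np.sin(yaw)+y*np.cos(yaw),z),yaw+np.pi/2,o)
def status():
    o=sensors.get_obs();R=Ro.from_quat(o["ee_rot"]).as_matrix();print("yaw",round(np.arctan2(R[1,1],R[0,1]),3),"pos",o["position"].round(4),"j",np.round(o["joint_pos"],2),"gw",o["grip_width"]);return o
E
python3 - <<'E'
from h import *
o=status();C=cam("wrist",o);a=imaging.camera("wrist");cv2.imwrite("pics/w6.png",a)
for n in("coupling1_center","big_coupling_center"): print(n,spot(n,"wrist",.038,C))
for p in((.521,.045),(.4345,.099),(.4415,-.0115),(.4285,-.0905),(.522,-.068)): print(p,proj((*p,.038),C).round())
E
```

```text
clock: 16.05
position: [0.4409, -0.0512, 0.264]
ee_rot: [0.952, 0.305, -0.0, -0.001]
ft_force: [0.7, -0.7, -0.1]
grip_width: 0.7
grasp_force: 0.0
clock: 16.55
position: [0.4408, -0.053, 0.2634]
ee_rot: [0.999, 0.042, -0.001, -0.001]
ft_force: [-0.1, -0.2, -0.1]
grip_width: 0.699
grasp_force: 0.0
yaw -1.487 pos [ 0.4408 -0.053   0.2634] j [-0.27 -0.09  0.27  1.9   0.02  1.34 -1.49] gw 0.6985849809772428
coupling1_center []
big_coupling_center [([0.528, -0.07, 0.038], [339.0, 112.0], 0.94)]
(0.521, 0.045) [209. 108.]
(0.4345, 0.099) [151. 199.]
(0.4415, -0.0115) [268. 202.]
(0.4285, -0.0905) [349. 222.]
(0.522, -0.068) [336. 118.]
```

View pics/w6.png

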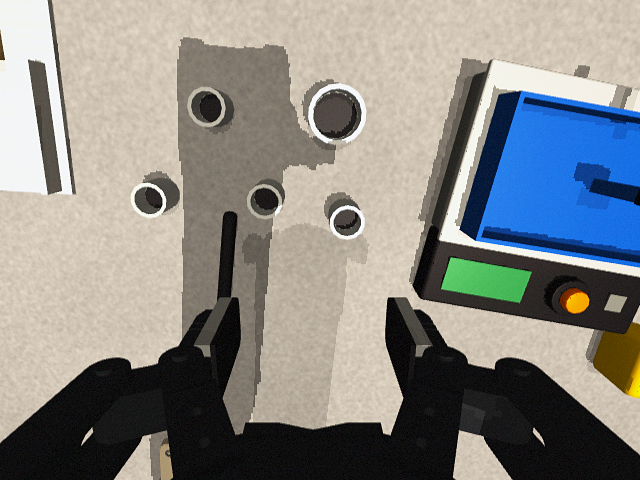

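The couplings' rims show at (347,222), (264,200), (206,107) and (150,200), with the big one at (336,113), all as expected.

```bash
python3 - <<'E'
from h import *
o=status();C=cam("wrist",o)
for u in((347,222),(264.5,200),(206,107),(150,200)):
  p=back(u,.038,C);print(p.round(4),rel((p[0],p[1],.024),o=o))
E
```

```text
yaw -1.482 pos [ 0.4412 -0.0529  0.2638] j [-0.27 -0.09  0.27  1.9   0.02  1.34 -1.49] gw 0.6963732133980997
[ 0.4289 -0.0881  0.038 ] [-0.0152, 0.0343, 0.2397]
[ 0.4433 -0.0077  0.038 ] [0.0063, -0.0446, 0.2398]
[0.5218 0.0481 0.038 ] [0.0894, -0.0932, 0.2398]
[0.4336 0.1005 0.038 ] [0.0061, -0.1532, 0.24]
```

```bash
python3 -m inch '[[[-0.015,0.0345,0.05,0,0,0,-0.4],[-0.015,0.0345,0.1,0,0,0,-0.4],[-0.015,0.0345,0.15,0,0,0,-0.4],[-0.015,0.0345,0.2,0,0,0,-0.4],[-0.015,0.0345,0.238,0,0,0,-0.4],[-0.015,0.0345,0.239,0,0,0,-0.4],[-0.015,0.0345,0.239,0,0,0,0.6],[-0.015,0.0345,0.239,0,0,0,1],[-0.015,0.0345,0.239,0,0,0,1],[-0.015,0.0345,0.239,0,0,0,1]]]' 40; python3 -m inch '[[[0,0,0,0,0,0,1],[0,0,-0.02,0,0,0,1],[0,0,-0.06,0,0,0,1],[0,0,-0.1,0,0,0,1],[0,0,-0.14,0,0,0,1],[0,0,-0.14,0,0,0,1],[0,0,-0.14,0,0,0,1]]]'; python3 - <<'E'
from h import *
o=status()
for x in(-.027,.027):
  for y in(-.065,.065): print(x,y,tote_rel(x,y,.09,o))
E
```

```text
clock: 17.7
position: [0.4316, -0.0881, 0.0276]
ee_rot: [0.999, 0.043, 0.003, -0.001]
ft_force: [-1.8, -1.1, 11.9]
grip_width: 0.389
grasp_force: 40.4
clock: 18.4
position: [0.4304, -0.0883, 0.1669]
ee_rot: [0.999, 0.043, 0.002, -0.001]
ft_force: [0.4, 0.2, -0.2]
grip_width: 0.388
grasp_force: 39.9
yaw -1.485 pos [ 0.4304 -0.0883  0.1669] j [-0.24 -0.03  0.34  2.05  0.01  1.12 -1.39] gw 0.3875894458554764
-0.027 -0.065 ([-0.0025, 0.2813, 0.0765], [-0.002, -0.005, 0.166])
-0.027 0.065 ([0.0189, 0.1531, 0.0768], [-0.002, -0.005, 0.166])
0.027 -0.065 ([0.0507, 0.2903, 0.0767], [-0.002, -0.005, 0.166])
0.027 0.065 ([0.0722, 0.1621, 0.077], [-0.002, -0.005, 0.166])
```

```bash
python3 -m inch '[[[0,0.05,0,0,0,0.08,1],[0,0.1,0,0,0,0.166,1],[0,0.145,0,0,0,0.166,1],[0,0.19,0,0,0,0.166,1],[0,0.235,0,0,0,0.166,1],[-0.0025,0.27,0,0,0,0.166,1],[-0.0025,0.2813,0,0,0,0.166,1],[-0.0025,0.2813,0.03,0,0,0.166,1],[-0.0025,0.2813,0.065,0,0,0.166,1],[-0.0025,0.2813,0.081,0,0,0.166,1]]]'; python3 -m inch '[[[0,0,0,0,0,0,1],[0,0,0,0,0,0,0.05],[0,0,0,0,0,0,0.05],[0,0,0,0,0,0,0.05],[0,0,-0.05,0,0,0,0.05],[0,0,-0.1,0,0,0,-0.4],[0,0,-0.16,0,0,0,-0.4],[0,0,-0.16,0,0,0,-0.4]]]'; python3 - <<'E'
from h import *
o=status();C=cam("wrist",o);a=imaging.camera("wrist");cv2.imwrite("pics/w7.png",a)
imaging.camera("top");D=cam("top")
print(spot("coupling1_center","top",.038,D),rel((.4433,-.0077,.16),-1.485,o))
E
```

```text
clock: 19.4
position: [0.4499, -0.3667, 0.0805]
ee_rot: [0.999, -0.04, -0.002, -0.002]
ft_force: [-2.1, 6.6, 17.4]
grip_width: 0.387
grasp_force: 41.9
clock: 20.2
position: [0.4527, -0.3707, 0.2505]
ee_rot: [0.999, -0.04, 0.004, 0.001]
ft_force: [-0.2, -0.0, 0.1]
grip_width: 0.703
grasp_force: 0.0
yaw -1.652 pos [ 0.4527 -0.3707  0.2505] j [ 0.11  0.26  0.61  1.6  -0.15  1.32 -0.92] gw 0.7030025668435316
[] ([-0.0394, -0.3612, 0.0893], [0.003, -0.009, -0.167])
```

View pics/w7.png

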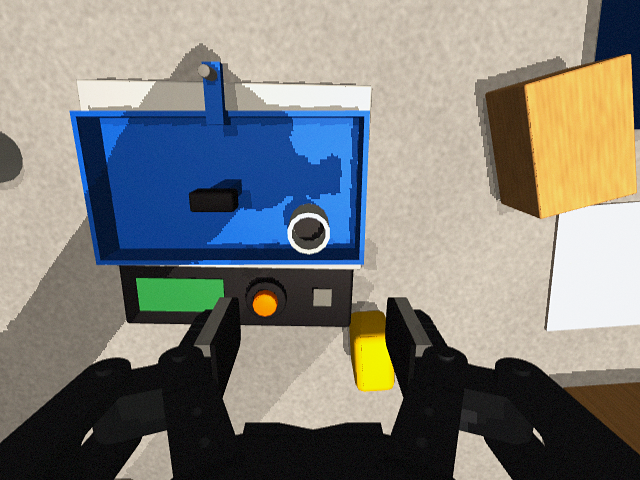

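The first coupling stands in the tote at (308,232).

```bash
python3 -m inch '[[[-0.0394,-0.3612,0.03,0,0,-0.167,-0.4],[-0.0394,-0.3612,0.03,0,0,-0.167,-0.4],[-0.0394,-0.3612,0.03,0,0,-0.167,-0.4],[-0.0394,-0.3612,0.03,0,0,-0.167,-0.4],[-0.0394,-0.3612,0.03,0,0,-0.167,-0.4],[-0.0394,-0.3612,0.03,0,0,-0.167,-0.4],[-0.0394,-0.3612,0.03,0,0,-0.167,-0.4],[-0.0394,-0.3612,0.03,0,0,-0.167,-0.4],[-0.0394,-0.3612,0.03,0,0,-0.167,-0.4],[-0.0394,-0.3612,0.03,0,0,-0.167,-0.4]]]'; cat >> h.py <<'E'
def rings(o,name):
    C=cam("wrist",o);a=imaging.camera("wrist");cv2.imwrite(f"pics/{name}.png",a);z=o["position"][2]+.1257-.038
    r=375*.017/z;g=cv2.medianBlur(cv2.cvtColor(a,cv2.COLOR_BGR2GRAY),3)
    c=cv2.HoughCircles(g,cv2.HOUGH_GRADIENT,1.2,25,param1=120,param2=20,minRadius=int(r*.85),maxRadius=int(r*1.2)+1)
    for x,y,q in (c[0] if c is not None else [])[:10]:
        p=back((x,y),.038,C);print("ring",round(x),round(y),round(q),p.round(4),rel((p[0],p[1],.030),o=o))
E
python3 - <<'E'
from h import *
o=status();rings(o,"w8");print(proj((.4433,-.0077,.038),cam("wrist",o)))
E
```

```text
clock: 21.35
position: [0.4402, -0.0062, 0.213]
ee_rot: [0.999, 0.043, -0.001, -0.0]
ft_force: [-0.7, -0.4, 0.3]
grip_width: 0.701
grasp_force: 0.0
yaw -1.484 pos [ 0.4402 -0.0062  0.213 ] j [-0.33 -0.06  0.24  1.98  0.02  1.23 -1.59] gw 0.7010657457744098
ring 251 107 24 [0.5225 0.0465 0.038 ] [0.0869, -0.0453, 0.1829]
ring 395 117 25 [ 0.5252 -0.0629  0.038 ] [0.0801, 0.0639, 0.1828]
ring 178 214 19 [0.4345 0.1031 0.038 ] [0.0042, -0.1093, 0.1831]
ring 314 215 21 [ 0.4433 -0.0078  0.038 ] [0.0033, 0.002, 0.183]
[313.62979742 215.3552181 ]
```

```bash
python3 -m inch '[[[0.0035,0.002,0.05,0,0,0,-0.4],[0.0035,0.002,0.1,0,0,0,-0.4],[0.0035,0.002,0.15,0,0,0,-0.4],[0.0035,0.002,0.183,0,0,0,-0.4],[0.0035,0.002,0.183,0,0,0,-0.4],[0.0035,0.002,0.183,0,0,0,0.6],[0.0035,0.002,0.183,0,0,0,1],[0.0035,0.002,0.183,0,0,0,1],[0.0035,0.002,0.183,0,0,0,1],[0.0035,0.002,0.183,0,0,0,1]]]' 40; python3 -m inch '[[[0,0,0,0,0,0,1],[0,0,-0.02,0,0,0,1],[0,0,-0.06,0,0,0,1],[0,0,-0.1,0,0,0,1],[0,0,-0.14,0,0,0,1],[0,0,-0.14,0,0,0,1],[0,0,-0.14,0,0,0,1]]]'; python3 - <<'E'
from h import *
o=status()
for x in(-.027,.027):
  for y in(-.065,.065): print(x,y,tote_rel(x,y,.09,o))
E
```

```text
clock: 22.4
position: [0.4462, -0.0073, 0.0332]
ee_rot: [0.999, 0.043, 0.002, -0.001]
ft_force: [-1.9, -2.4, 7.7]
grip_width: 0.383
grasp_force: 40.2
clock: 23.1
position: [0.4452, -0.0071, 0.1728]
ee_rot: [0.999, 0.043, 0.002, -0.001]
ft_force: [0.1, -0.5, -1.2]
grip_width: 0.381
grasp_force: 39.8
yaw -1.484 pos [ 0.4452 -0.0071  0.1728] j [-0.34 -0.02  0.25  2.03  0.    1.13 -1.57] gw 0.38064724349201984
-0.027 -0.065 ([-0.0246, 0.3609, 0.082], [-0.002, -0.004, 0.167])
-0.027 0.065 ([-0.003, 0.2327, 0.0823], [-0.002, -0.004, 0.167])
0.027 -0.065 ([0.0287, 0.3699, 0.0822], [-0.002, -0.004, 0.167])
0.027 0.065 ([0.0503, 0.2417, 0.0825], [-0.002, -0.004, 0.167])
```

```bash
python3 -m inch '[[[0.005,0.045,0,0,0,0.08,1],[0.01,0.095,0,0,0,0.167,1],[0.015,0.145,0,0,0,0.167,1],[0.02,0.195,0,0,0,0.167,1],[0.025,0.245,0,0,0,0.167,1],[0.0287,0.295,0,0,0,0.167,1],[0.0287,0.34,0,0,0,0.167,1],[0.0287,0.37,0,0,0,0.167,1],[0.0287,0.37,0,0,0,0.167,1],[0.0287,0.37,0.03,0,0,0.167,1]]]'; python3 -m inch '[[[0,0,0.03,0,0,0,1],[0,0,0.049,0,0,0,1],[0,0,0.049,0,0,0,1],[0,0,0.049,0,0,0,0.05],[0,0,0.049,0,0,0,0.05],[0,0,0.049,0,0,0,0.05],[0,0,0,0,0,0,0.05],[0,0,-0.05,0,0,0,-0.4],[0,0,-0.09,0,0,0,-0.4],[0,0,-0.09,0,0,0,-0.4]]]'; python3 - <<'E'
from h import *
o=status();rings(o,"w9");print(rel((.522,.047,.22),-1.485,o))
E
```

```text
clock: 24.1
position: [0.506, -0.3755, 0.1425]
ee_rot: [0.999, -0.041, 0.002, 0.001]
ft_force: [0.2, -0.9, 0.1]
grip_width: 0.386
grasp_force: 39.9
clock: 25.1
position: [0.507, -0.3755, 0.238]
ee_rot: [0.999, -0.04, 0.005, 0.002]
ft_force: [0.4, -0.9, -0.0]
grip_width: 0.701
grasp_force: 0.0
yaw -1.651 pos [ 0.507  -0.3755  0.238 ] j [ 0.14  0.37  0.56  1.5  -0.2   1.32 -0.94] gw 0.7007126144362236
ring 308 239 22 [ 0.4846 -0.3711  0.038 ] [-0.0248, -0.0032, 0.2077]
ring 308 285 19 [ 0.4401 -0.3674  0.038 ] [-0.0694, -0.0033, 0.2073]
ring 265 353 22 [ 0.3702 -0.3184  0.038 ] [-0.143, -0.0465, 0.2064]
ring 344 209 23 [ 0.5096 -0.4052  0.038 ] [0.0029, 0.0288, 0.2081]
ring 7 219 18 [ 0.525  -0.1057  0.038 ] [-0.0058, -0.271, 0.2071]
([-0.0192, -0.4224, 0.0165], [0.004, -0.01, -0.166])
```

Two rings show in the tote. Next is the coupling at (.522,.047).

```bash
python3 -m inch '[[[-0.0192,-0.4224,0.0165,0,0,-0.166,-0.4],[-0.0192,-0.4224,0.0165,0,0,-0.166,-0.4],[-0.0192,-0.4224,0.0165,0,0,-0.166,-0.4],[-0.0192,-0.4224,0.0165,0,0,-0.166,-0.4],[-0.0192,-0.4224,0.0165,0,0,-0.166,-0.4],[-0.0192,-0.4224,0.0165,0,0,-0.166,-0.4],[-0.0192,-0.4224,0.0165,0,0,-0.166,-0.4],[-0.0192,-0.4224,0.0165,0,0,-0.166,-0.4],[-0.0192,-0.4224,0.0165,0,0,-0.166,-0.4],[-0.0192,-0.4224,0.0165,0,0,-0.166,-0.4]]]';python3 -m inch '[[[0,0,0,0,0,0,-0.4],[0,0,0,0,0,0,-0.4],[0,0,0,0,0,0,-0.4]]]'; python3 - <<'E'
from h import *
o=status();rings(o,"w10");print(proj((.5225,.0465,.038),cam("wrist",o)))
E
```

```text
clock: 26.15
position: [0.519, 0.0537, 0.2137]
ee_rot: [0.999, 0.046, -0.001, -0.001]
ft_force: [0.7, -0.5, 0.0]
grip_width: 0.699
grasp_force: 0.0
clock: 26.45
position: [0.5198, 0.0477, 0.2147]
ee_rot: [0.999, 0.042, 0.0, -0.001]
ft_force: [-0.1, -0.8, -0.8]
grip_width: 0.701
grasp_force: 0.0
yaw -1.487 pos [0.5198 0.0477 0.2147] j [-0.41  0.12  0.25  1.79 -0.03  1.23 -1.64] gw 0.7010781032614887
ring 311 213 23 [0.5247 0.0483 0.038 ] [0.0049, 0.0, 0.1847]
ring 457 226 25 [ 0.5238 -0.0731  0.038 ] [-0.0062, 0.121, 0.1846]
ring 434 214 25 [ 0.5323 -0.0524  0.038 ] [0.004, 0.101, 0.1846]
ring 249 291 17 [0.4502 0.0971 0.038 ] [-0.0653, -0.0548, 0.1847]
[313.33683965 215.83074694]
```

```bash
python3 -m inch '[[[0.004,0.001,0.05,0,0,0,-0.4],[0.004,0.001,0.1,0,0,0,-0.4],[0.004,0.001,0.15,0,0,0,-0.4],[0.004,0.001,0.184,0,0,0,-0.4],[0.004,0.001,0.184,0,0,0,-0.4],[0.004,0.001,0.184,0,0,0,0.6],[0.004,0.001,0.184,0,0,0,1],[0.004,0.001,0.184,0,0,0,1],[0.004,0.001,0.184,0,0,0,1],[0.004,0.001,0.184,0,0,0,1]]]' 40; python3 -m inch '[[[0,0,0,0,0,0,1],[0,0,-0.02,0,0,0,1],[0,0,-0.06,0,0,0,1],[0,0,-0.1,0,0,0,1],[0,0,-0.14,0,0,0,1],[0,0,-0.14,0,0,0,1],[0,0,-0.14,0,0,0,1]]]'; python3 - <<'E'
from h import *
o=status()
for x in(-.027,.027):
  for y in(.065,): print(x,y,tote_rel(x,y,.09,o))
E
```

```text
clock: 27.5
position: [0.5258, 0.0489, 0.0332]
ee_rot: [0.999, 0.043, 0.002, -0.001]
ft_force: [-0.4, -0.6, 9.3]
grip_width: 0.381
grasp_force: 40.2
clock: 28.2
position: [0.5247, 0.0488, 0.1726]
ee_rot: [0.999, 0.043, 0.002, -0.001]
ft_force: [-0.5, -0.3, -0.2]
grip_width: 0.388
grasp_force: 39.8
yaw -1.485 pos [0.5247 0.0488 0.1726] j [-0.41  0.17  0.26  1.83 -0.05  1.14 -1.62] gw 0.38824753902358405
-0.027 0.065 ([-0.0867, 0.2816, 0.0816], [-0.002, -0.004, 0.166])
0.027 0.065 ([-0.0334, 0.2905, 0.0818], [-0.002, -0.004, 0.166])
```

```bash
python3 -m inch '[[[-0.005,0.04,0,0,0,0.08,1],[-0.01,0.085,0,0,0,0.166,1],[-0.02,0.13,0,0,0,0.166,1],[-0.027,0.18,0,0,0,0.166,1],[-0.033,0.225,0,0,0,0.166,1],[-0.0334,0.265,0,0,0,0.166,1],[-0.0334,0.2905,0,0,0,0.166,1],[-0.0334,0.2905,0,0,0,0.166,1],[-0.0334,0.2905,0.03,0,0,0.166,1],[-0.0334,0.2905,0.06,0,0,0.166,1]]]'; python3 -m inch '[[[0,0,0.019,0,0,0,1],[0,0,0.019,0,0,0,1],[0,0,0.019,0,0,0,0.05],[0,0,0.019,0,0,0,0.05],[0,0,0.019,0,0,0,0.05],[0,0,-0.03,0,0,0,0.05],[0,0,-0.08,0,0,0,-0.4],[0,0,-0.12,0,0,0,-0.4],[0,0,-0.12,0,0,0,-0.4]]]'; python3 - <<'E'
from h import *
o=status();rings(o,"w11");print(rel((.436,.101,.22),-1.485,o))
E
```

```text
clock: 29.2
position: [0.5157, -0.2429, 0.1093]
ee_rot: [0.999, -0.04, 0.0, -0.001]
ft_force: [0.4, -0.2, -0.3]
grip_width: 0.387
grasp_force: 39.9
clock: 30.1
position: [0.518, -0.2452, 0.2372]
ee_rot: [0.999, -0.04, 0.005, 0.0]
ft_force: [0.3, 0.2, -0.0]
grip_width: 0.699
grasp_force: 0.0
yaw -1.651 pos [ 0.518  -0.2452  0.2372] j [-0.06  0.23  0.5   1.65 -0.11  1.28 -1.19] gw 0.6991594432936981
ring 484 238 21 [ 0.4844 -0.3993  0.038 ] [-0.0233, 0.1563, 0.2071]
ring 109 226 23 [ 0.5224 -0.0638  0.038 ] [-0.0124, -0.1813, 0.207]
ring 310 239 22 [ 0.4958 -0.2425  0.038 ] [-0.0245, -0.001, 0.207]
ring 473 307 17 [ 0.4167 -0.3924  0.038 ] [-0.0913, 0.1548, 0.2063]
ring 451 285 22 [ 0.4409 -0.3702  0.038 ] [-0.069, 0.1307, 0.2066]
([-0.1097, -0.3385, 0.0159], [0.001, -0.011, -0.166])
```

```bash
python3 -m inch '[[[-0.1097,-0.3385,0.0159,0,0,-0.166,-0.4],[-0.1097,-0.3385,0.0159,0,0,-0.166,-0.4],[-0.1097,-0.3385,0.0159,0,0,-0.166,-0.4],[-0.1097,-0.3385,0.0159,0,0,-0.166,-0.4],[-0.1097,-0.3385,0.0159,0,0,-0.166,-0.4],[-0.1097,-0.3385,0.0159,0,0,-0.166,-0.4],[-0.1097,-0.3385,0.0159,0,0,-0.166,-0.4],[-0.1097,-0.3385,0.0159,0,0,-0.166,-0.4],[-0.1097,-0.3385,0.0159,0,0,-0.166,-0.4],[-0.1097,-0.3385,0.0159,0,0,-0.166,-0.4]]]'; python3 -m inch '[[[0,0,0,0,0,0,-0.4],[0,0,0,0,0,0,-0.4]]]' ; python3 - <<'E'
from h import *
o=status();rings(o,"w12");print(proj((.435,.1015,.038),cam("wrist",o)))
E
```

```text
clock: 31.15
position: [0.4334, 0.1012, 0.2146]
ee_rot: [0.999, 0.042, -0.0, -0.0]
ft_force: [-0.4, -1.0, 0.3]
grip_width: 0.7
grasp_force: 0.0
clock: 31.35
position: [0.4336, 0.1012, 0.2149]
ee_rot: [0.999, 0.042, 0.0, -0.001]
ft_force: [-0.8, -0.0, -0.3]
grip_width: 0.701
grasp_force: 0.0
yaw -1.487 pos [0.4336 0.1012 0.2149] j [-0.47 -0.05  0.13  1.96  0.01  1.23 -1.82] gw 0.7014273030149212
ring 310 208 17 [0.4424 0.1031 0.038 ] [0.0089, -0.0009, 0.1849]
ring 49 356 23 [0.2821 0.3345 0.038 ] [-0.1315, -0.2449, 0.1851]
ring 554 115 24 [ 0.5308 -0.0763  0.038 ] [0.082, 0.1852, 0.1847]
ring 25 375 24 [0.2588 0.3597 0.038 ] [-0.1526, -0.272, 0.1852]
[311.39888538 217.14002702]
```

View pics/w12.png

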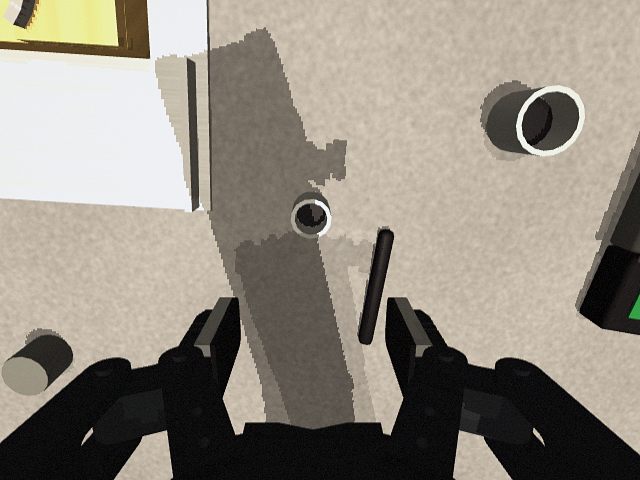

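The last coupling's rim is at (311,217), as predicted; the marker at (380,285) stays clear of the finger.

```bash
python3 -m inch '[[[0.0015,0,0.05,0,0,0,-0.4],[0.0015,0,0.1,0,0,0,-0.4],[0.0015,0,0.15,0,0,0,-0.4],[0.0015,0,0.185,0,0,0,-0.4],[0.0015,0,0.185,0,0,0,-0.4],[0.0015,0,0.185,0,0,0,0.6],[0.0015,0,0.185,0,0,0,1],[0.0015,0,0.185,0,0,0,1],[0.0015,0,0.185,0,0,0,1],[0.0015,0,0.185,0,0,0,1]]]' 40; python3 -m inch '[[[0,0,0,0,0,0,1],[0,0,-0.02,0,0,0,1],[0,0,-0.06,0,0,0,1],[0,0,-0.1,0,0,0,1],[0,0,-0.14,0,0,0,1],[0,0,-0.14,0,0,0,1],[0,0,-0.14,0,0,0,1]]]'; python3 - <<'E'
from h import *
o=status()
print(tote_rel(-.027,.065,.09,o))
E
```

```text
clock: 32.4
position: [0.4366, 0.1032, 0.0322]
ee_rot: [0.999, 0.043, 0.002, -0.001]
ft_force: [-1.2, -1.5, 8.5]
grip_width: 0.386
grasp_force: 40.1
clock: 33.1
position: [0.4355, 0.1029, 0.1716]
ee_rot: [0.999, 0.043, 0.002, -0.001]
ft_force: [0.1, -0.2, -0.8]
grip_width: 0.385
grasp_force: 39.8
yaw -1.485 pos [0.4355 0.1029 0.1716] j [-0.47 -0.01  0.14  2.02 -0.    1.13 -1.82] gw 0.3850616123895226
([-0.0025, 0.3432, 0.0807], [-0.003, -0.004, 0.166])
```

```bash
python3 -m inch '[[[0,0.04,0,0,0,0.08,1],[0,0.085,0,0,0,0.166,1],[0,0.13,0,0,0,0.166,1],[0,0.18,0,0,0,0.166,1],[0,0.225,0,0,0,0.166,1],[-0.0025,0.27,0,0,0,0.166,1],[-0.0025,0.315,0,0,0,0.166,1],[-0.0025,0.3432,0,0,0,0.166,1],[-0.0025,0.3432,0,0,0,0.166,1],[-0.0025,0.3432,0.03,0,0,0.166,1]]]'; python3 -m inch '[[[0,0,0.03,0,0,0,1],[0,0,0.049,0,0,0,1],[0,0,0.049,0,0,0,1],[0,0,0.049,0,0,0,0.05],[0,0,0.049,0,0,0,0.05],[0,0,0.049,0,0,0,0.05],[0,0,0,0,0,0,0.05],[0,0,-0.05,0,0,0,0.05],[0,0,-0.09,0,0,0,-0.4],[0,0,-0.09,0,0,0,-0.4]]]'; python3 - <<'E'
from h import *
print(rel((.4845,-.306,.25),-.08-np.pi))
E
```

```text
clock: 34.1
position: [0.4632, -0.2408, 0.1412]
ee_rot: [0.999, -0.041, 0.002, -0.0]
ft_force: [-0.5, 0.7, -1.0]
grip_width: 0.386
grasp_force: 39.9
clock: 35.1
position: [0.4641, -0.2409, 0.2359]
ee_rot: [0.999, -0.04, 0.005, 0.0]
ft_force: [0.9, -0.4, -0.0]
grip_width: 0.7
grasp_force: 0.0
([0.0257, 0.0632, -0.0138], [-0.008, -0.008, 1.57])
```

```bash
python3 -m inch '[[[0.0257,0.0632,-0.0138,0,0,-1.57,-0.4],[0.0257,0.0632,-0.0138,0,0,-1.57,-0.4],[0.0257,0.0632,-0.0138,0,0,-1.57,-0.4],[0.0257,0.0632,-0.0138,0,0,-1.57,-0.4],[0.0257,0.0632,-0.0138,0,0,-1.57,-0.4],[0.0257,0.0632,-0.0138,0,0,-1.57,-0.4],[0.0257,0.0632,-0.0138,0,0,-1.57,-0.4],[0.0257,0.0632,-0.0138,0,0,-1.57,-0.4],[0.0257,0.0632,-0.0138,0,0,-1.57,-0.4],[0.0257,0.0632,-0.0138,0,0,-1.57,-0.4]]]'; python3 -m inch '[[[0,0,0,0,0,-0.08,-0.4],[0,0,0,0,0,-0.08,-0.4],[0,0,0,0,0,-0.08,-0.4]]]'; python3 - <<'E'
from h import *
o=status();C=cam("wrist",o);a=imaging.camera("wrist");cv2.imwrite("pics/w13.png",a)
imaging.camera("top")
print(spot("tote_grip","wrist",.129,C),spot("tote_pin","wrist",.12,C)); print(proj((.4845,-.306,.129),C),rel((.4845,-.306,.12),-.08))
E
```

```text
clock: 36.1
position: [0.4822, -0.3046, 0.2433]
ee_rot: [0.763, 0.646, 0.001, -0.0]
ft_force: [0.4, 0.9, 0.1]
grip_width: 0.702
grasp_force: 0.0
clock: 36.4
position: [0.4822, -0.3047, 0.2433]
ee_rot: [0.74, 0.673, 0.001, -0.0]
ft_force: [0.6, 0.1, -0.4]
grip_width: 0.696
grasp_force: 0.0
yaw -0.094 pos [ 0.4822 -0.3047  0.2433] j [ 0.14  0.22  0.4   1.64 -0.09  1.31  0.46] gw 0.6957292952005217
[([0.487, -0.281, 0.129], [318.0, 206.0], 0.61)] [([0.488, -0.282, 0.12], [319.0, 205.0], 0.88)]
[317.20492646 242.77277397] ([-0.0013, 0.0023, 0.1232], [0.0, -0.001, -0.013])
```

View pics/w13.png

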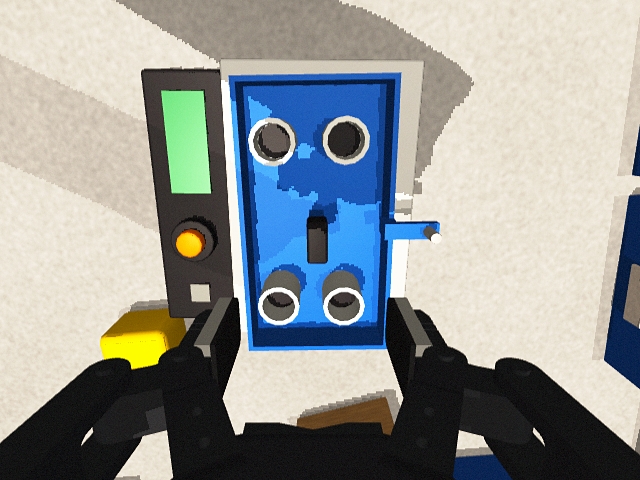

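All four couplings stand in the tote, at (272,141), (346,140), (278,305) and (343,305). The bar is at (317,242) and the tote is square to the tool, so I grip and lift.

```bash
python3 -m inch '[[[-0.0013,0.0023,0.05,0,0,0,-0.4],[-0.0013,0.0023,0.09,0,0,0,-0.4],[-0.0013,0.0023,0.123,0,0,0,-0.4],[-0.0013,0.0023,0.123,0,0,0,-0.4],[-0.0013,0.0023,0.123,0,0,0,-0.4],[-0.0013,0.0023,0.123,0,0,0,1],[-0.0013,0.0023,0.123,0,0,0,1],[-0.0013,0.0023,0.123,0,0,0,1],[-0.0013,0.0023,0.123,0,0,0,1],[-0.0013,0.0023,0.123,0,0,0,1]]]' 115; python3 -m inch '[[[0,0,0,0,0,0,1],[0,0,-0.01,0,0,0,1],[0,0,-0.025,0,0,0,1],[0,0,-0.04,0,0,0,1],[0,0,-0.05,0,0,0,1],[0,0,-0.05,0,0,0,1],[0,0,-0.05,0,0,0,1]]]'; python3 - <<'E'
from h import *
o=status();print(rel((.482,.3255,.17),.026),o["torque"],o["ft_force"])
E
```

```text
clock: 37.6
position: [0.4852, -0.3064, 0.1218]
ee_rot: [0.739, 0.674, 0.001, 0.001]
ft_force: [-1.9, 0.5, 6.6]
grip_width: 0.138
grasp_force: 112.9
clock: 38.3
position: [0.4845, -0.306, 0.1703]
ee_rot: [0.739, 0.674, 0.001, -0.0]
ft_force: [0.1, 0.4, -5.6]
grip_width: 0.133
grasp_force: 112.7
yaw -0.092 pos [ 0.4845 -0.306   0.1703] j [ 0.15  0.28  0.39  1.72 -0.12  1.16  0.49] gw 0.13292796768358156
([0.6286, -0.0603, 0.0011], [0.0, -0.001, -0.118]) [ 0.02519892 -0.02544476 -0.01491161] [ 0.07332094  0.42479439 -5.6210232 ]
```

```bash
python3 -m inch '[[[0.015,-0.001,0,0,0,0,1],[0.04,-0.004,0,0,0,0,1],[0.07,-0.007,0,0,0,0,1],[0.105,-0.011,0,0,0,-0.01,1],[0.14,-0.015,0,0,0,-0.02,1],[0.175,-0.019,0,0,0,-0.03,1],[0.21,-0.022,0,0,0,-0.04,1],[0.245,-0.025,0,0,0,-0.05,1],[0.28,-0.029,0,0,0,-0.06,1],[0.315,-0.032,0,0,0,-0.06,1]]]'; python3 -m inch '[[[0.035,-0.0015,0,0,0,0,1],[0.07,-0.003,0,0,0,0,1],[0.105,-0.0045,0,0,0,-0.01,1],[0.14,-0.006,0,0,0,-0.02,1],[0.175,-0.0075,0,0,0,-0.03,1],[0.21,-0.009,0,0,0,-0.04,1],[0.245,-0.0105,0,0,0,-0.058,1],[0.275,-0.0115,0,0,0,-0.058,1],[0.3,-0.0125,0,0,0,-0.058,1],[0.314,-0.013,0,0,0,-0.058,1]]]'; python3 -m inch '[[[0,0,0,0,0,0,1],[0,0,0,0,0,0,1],[0,0,0,0,0,0,1]]]'; python3 - <<'E'
from h import *
o=status();print(rel((.477,.3255,.17),.026));a=imaging.camera("wrist");cv2.imwrite("pics/w14.png",a)
E
```

```text
clock: 39.3
position: [0.4804, 0.0126, 0.1701]
ee_rot: [0.718, 0.696, 0.0, -0.001]
ft_force: [1.0, 0.2, -4.4]
grip_width: 0.138
grasp_force: 112.7
clock: 40.3
position: [0.4767, 0.3274, 0.1702]
ee_rot: [0.697, 0.717, 0.0, -0.001]
ft_force: [-0.1, -0.1, -3.2]
grip_width: 0.137
grasp_force: 112.7
clock: 40.6
position: [0.4788, 0.3232, 0.1709]
ee_rot: [0.698, 0.716, 0.0, -0.0]
ft_force: [-0.0, -0.5, -4.2]
grip_width: 0.138
grasp_force: 112.7
yaw 0.025 pos [0.4788 0.3232 0.1709] j [-0.6   0.29 -0.09  1.69  0.03  1.17 -0.67] gw 0.13814206936741796
([0.0023, -0.0017, 0.0009], [0.0, -0.0, -0.001])
```

View pics/w14.png

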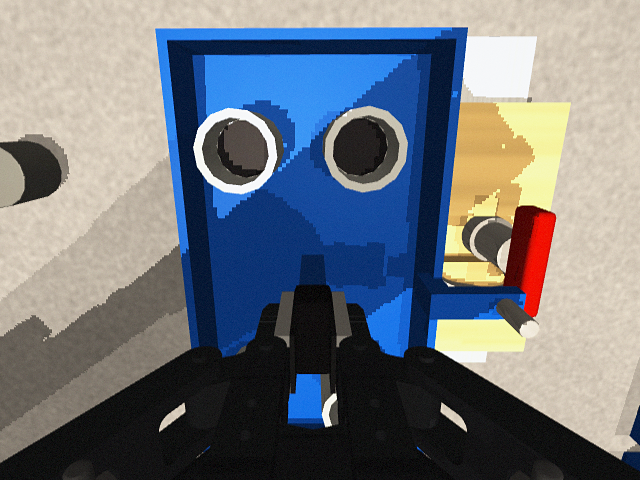

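The tote is held level over the dock. The wing, at (535,265), is parallel to the board, and the board's rear edge runs (569,103)–(524,350).

```bash
python3 - <<'E'
from h import *
o=sensors.get_obs();C=cam("wrist",o);R=Ro.from_quat(o["ee_rot"]).as_matrix();p=o["position"]
b=lambda u,z:back(u,z,C)
def yaw(a,c): d=a-c;return round(np.arctan2(-d[0],d[1]),3)
A,B=b((555,213),.112),b((540,318),.112);print("wing right edge",A,B,yaw(A,B))
A,B=b((570,104),.059),b((524,351),.059);print("board back",A,B,yaw(A,B))
u=p[2]-.0718
A,B=b((467,28),u+.036),b((157,29),u+.036);print("tote rear corner, front corner",A,B,R.T@(A-p),R.T@(B-p))
q=b((530,330),u+.072);print("pin",q,R.T@(q-p))
E
```

```text
wing right edge [0.59923342 0.35827251 0.112     ] [0.60366108 0.29933516 0.112     ] 0.075
board back [0.62922388 0.41344368 0.059     ] [0.63404218 0.24426745 0.059     ] 0.028
tote rear corner, front corner [0.53443417 0.43452442 0.13522092] [0.41552013 0.43117217 0.13522092] [0.10978604 0.05829257 0.03589038] [ 0.10934073 -0.06066787  0.03585033]
pin [0.56003422 0.32557312 0.17122092] [ 0.00026494  0.08123455 -0.00017268]
```

```bash
python3 -m inch '[[[0.002,0.0045,0,0,0,0,1],[0.002,0.0045,0.01,0,0,0,1],[0.002,0.0045,0.025,0,0,0,1],[0.002,0.0045,0.04,0,0,0,1],[0.002,0.0045,0.055,0,0,0,1],[0.002,0.0045,0.068,0,0,0,1],[0.002,0.0045,0.078,0,0,0,1],[0.002,0.0045,0.084,0,0,0,1],[0.002,0.0045,0.087,0,0,0,1],[0.002,0.0045,0.087,0,0,0,1]]]'; python3 - <<'E'
from h import *
o=status();print(o["torque"],rel((.4835,.3253,.0778),.027));
C=cam("wrist",o);a=imaging.camera("wrist");cv2.imwrite("pics/w15.png",a)
E
```

```text
clock: 41.65
position: [0.4829, 0.327, 0.0839]
ee_rot: [0.698, 0.716, 0.001, -0.0]
ft_force: [-0.5, 0.1, -4.3]
grip_width: 0.138
grasp_force: 112.7
yaw 0.026 pos [0.4829 0.327  0.0839] j [-0.6   0.39 -0.09  1.75  0.04  1.   -0.68] gw 0.13753745010195115
[ 0.0161582  -0.00470956  0.01304249] ([-0.0018, 0.0005, 0.0061], [0.0, -0.001, -0.001])
```

View pics/w15.png

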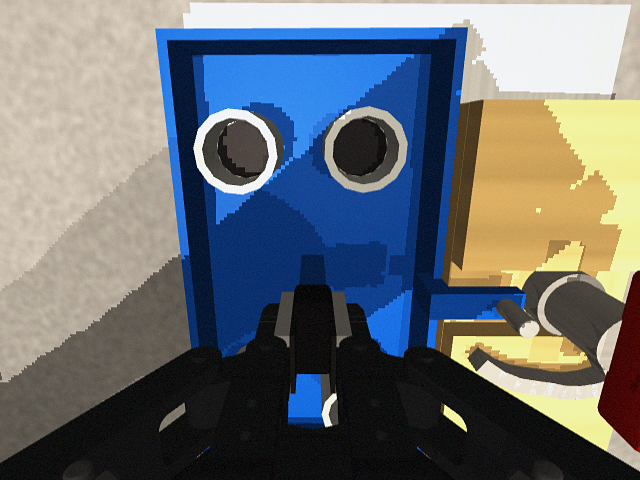

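The tote hangs just above the base. The board's face edge is at cols 484 to 460, and the tongue (rows 290–318) is inside the notch (rows ~268–322).

```bash
python3 - <<'E'
from h import *
o=sensors.get_obs();C=cam("wrist",o);R=Ro.from_quat(o["ee_rot"]).as_matrix();p=o["position"]
t=lambda u,z:(R.T@(back(u,z,C)-p)).round(4)[:2]
print("notch up",t((470,270),.059),"low",t((470,321),.059),"tongue",t((470,291),.061),t((470,318),.061))
print("face edge",t((484,101),.059),t((462,263),.059),"rear rim",t((467,28),.048))
a=cv2.imread("pics/w15.png")[90:400,400:640];cv2.imwrite("pics/w15c.png",cv2.resize(a,(464,600),interpolation=cv2.INTER_CUBIC))
E
```

```text
notch up [0.0144 0.0671] low [-0.0102  0.0701] tongue [0.0055 0.0674] [-0.0076  0.069 ]
face edge [0.0829 0.0639] [0.0176 0.0633] rear rim [0.1099 0.0586]
```

View pics/w15c.png

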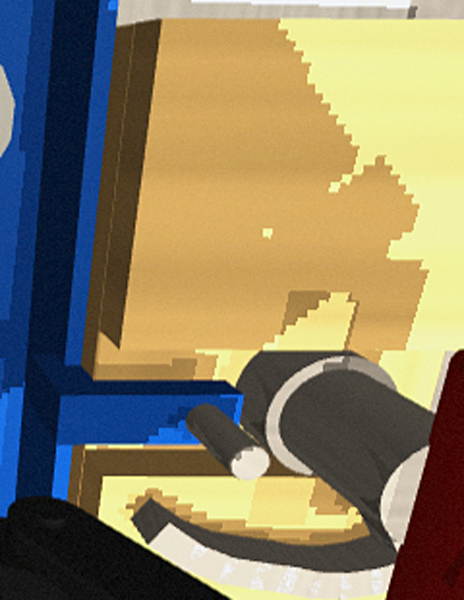

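The tongue is centred in the notch, with about a 4 mm gap to the board, so I lower it and then nudge it forward.

```bash
python3 -m inch '[[[0,0,0.003,0,0,0,1],[0,0,0.005,0,0,0,1],[0,0,0.006,0,0,0,1],[0,0,0.006,0,0,0,1]]]'; python3 -m inch '[[[0,0.001,0,0,0,0,1],[0,0.002,0,0,0,0,1],[0,0.002,0,0,0,0,1]]]'
```

```text
clock: 42.1
position: [0.4829, 0.327, 0.078]
ee_rot: [0.698, 0.716, 0.001, -0.0]
ft_force: [-0.3, 0.5, -4.4]
grip_width: 0.139
grasp_force: 112.7
clock: 42.4
position: [0.4851, 0.327, 0.0781]
ee_rot: [0.698, 0.716, 0.001, -0.0]
ft_force: [0.6, -0.1, -4.1]
grip_width: 0.135
grasp_force: 112.7
```

```bash
python3 -m inch '[[[0,0.001,0.001,0,0,0,1],[0,0.001,0.001,0,0,0,1],[0,0.001,0.001,0,0,0,1]]]'; python3 -m inch '[[[0,0.001,0.001,0,0,0,1],[0,0.001,0.001,0,0,0,1],[0,0.001,0.001,0,0,0,1]]]'
```

```text
clock: 42.7
position: [0.4856, 0.3272, 0.0778]
ee_rot: [0.698, 0.716, 0.0, -0.001]
ft_force: [-4.6, -2.4, 5.2]
grip_width: 0.135
grasp_force: 114.1
clock: 43.0
position: [0.486, 0.3275, 0.0778]
ee_rot: [0.698, 0.716, 0.0, -0.001]
ft_force: [-11.8, -5.9, 17.1]
grip_width: 0.142
grasp_force: 115.8
```

Touching both base and board. Ease off, release and rise.

```bash
python3 -m inch '[[[0,-0.0005,-0.0012,0,0,0,1],[0,-0.0005,-0.0012,0,0,0,1],[0,-0.0005,-0.0012,0,0,0,0.4],[0,-0.0005,-0.0012,0,0,0,0],[0,-0.0005,-0.0012,0,0,0,-0.4],[0,-0.0005,-0.0012,0,0,0,-0.4],[0,0,-0.03,0,0,0,-0.4],[0,0,-0.08,0,0,0,-0.4],[0,0,-0.13,0,0,0,-0.4],[0,0,-0.13,0,0,0,-0.4]]]'; python3 - <<'E'
from h import *
o=status();C=cam("wrist",o);a=imaging.camera("wrist");cv2.imwrite("pics/w16.png",a);print(rel((.597,.3288,.2),.027))
E
```

```text
clock: 44.0
position: [0.4896, 0.3289, 0.2138]
ee_rot: [0.698, 0.716, 0.006, 0.001]
ft_force: [0.4, -1.2, -0.5]
grip_width: 0.704
grasp_force: 0.0
yaw 0.026 pos [0.4896 0.3289 0.2138] j [-0.6   0.27 -0.09  1.61  0.02  1.25 -0.66] gw 0.7044238491754568
([-0.0022, 0.1084, 0.0108], [0.006, -0.005, -0.001])
```

View pics/w16.png

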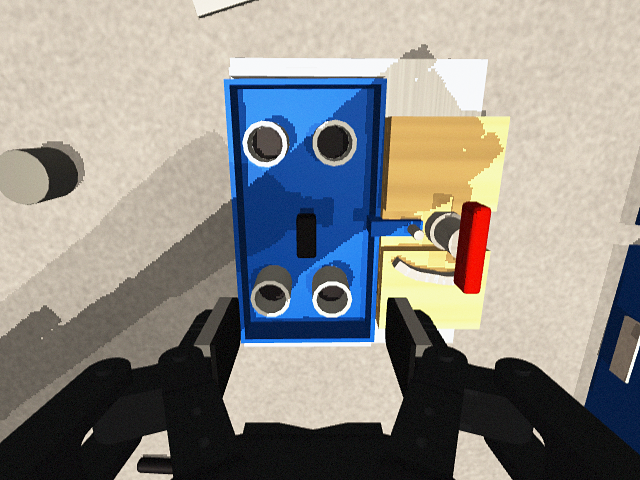

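The tote is seated near the board with the four couplings inside and the wing free at (472,248).

```bash
python3 -m inch '[[[-0.0022,0.04,0.01,0,0,0,-0.4],[-0.0022,0.08,0.02,0,0,0,-0.4],[-0.0022,0.1084,0.04,0,0,0,-0.4],[-0.0022,0.1084,0.05,0,0,0,-0.4],[-0.0022,0.1084,0.05,0,0,0,-0.4],[-0.0022,0.1084,0.05,0,0,0,-0.4],[-0.0022,0.1084,0.05,0,0,0,-0.4]]]'; python3 - <<'E'
from h import *
o=status();print(rel((.597,.3288,.109),.027))
E
```

```text
clock: 44.75
position: [0.5948, 0.3284, 0.1572]
ee_rot: [0.697, 0.717, 0.001, -0.0]
ft_force: [0.6, 0.1, 0.2]
grip_width: 0.698
grasp_force: 0.0
yaw 0.027 pos [0.5948 0.3284 0.1572] j [-0.54  0.51 -0.05  1.41  0.02  1.22 -0.56] gw 0.6982451391797669
([0.0003, 0.0021, 0.0482], [0.001, -0.002, 0.0])
```

```bash
python3 -m inch '[[[0,0.002,0.03,0,0,0,-0.4],[0,0.002,0.047,0,0,0,-0.4],[0,0.002,0.047,0,0,0,-0.4],[0,0.002,0.047,0,0,0,1],[0,0.002,0.047,0,0,0,1],[0,0.002,0.047,0,0,0,1],[0,0.002,0.047,0,0,0,1],[0,0.002,0.047,0,0,0,1],[0,0.002,0.047,0,0,0.1,1],[0,0.002,0.047,0,0,0.2,1]]]' 90;  python3 -m inch '[[[0,0,0,0,0,0.1,1],[0,0,0,0,0,0.2,1],[0,0,0,0,0,0.3,1],[0,0,0,0,0,0.4,1],[0,0,0,0,0,0.5,1],[0,0,0,0,0,0.6,1],[0,0,0,0,0,0.7,1],[0,0,0,0,0,0.7,1]]]';  python3 - <<'E'
from h import *
o=status();print(o["torque"],o["ft_force"])
E
```

```text
clock: 45.75
position: [0.5969, 0.3281, 0.1106]
ee_rot: [0.767, 0.642, 0.001, -0.001]
ft_force: [-6.8, -1.3, 7.9]
grip_width: 0.114
grasp_force: 88.8
clock: 46.55
position: [0.5962, 0.3285, 0.1106]
ee_rot: [0.94, 0.34, -0.0, -0.001]
ft_force: [-8.9, -1.4, 10.2]
grip_width: 0.118
grasp_force: 89.0
yaw -0.876 pos [0.5962 0.3285 0.1106] j [-0.66  0.55  0.13  1.46 -0.07  1.14 -1.4 ] gw 0.11802371867406516
[-0.55379288  1.83552396 -0.11658289] [-8.88957296 -1.38066841 10.247309  ]
```

```bash
python3 -m inch '[[[0,0,0,0,0,0.1,1],[0,0,0,0,0,0.2,1],[0,0,0,0,0,0.3,1],[0,0,0,0,0,0.4,1],[0,0,0,0,0,0.5,1],[0,0,0,0,0,0.58,1],[0,0,0,0,0,0.65,1],[0,0,0,0,0,0.68,1],[0,0,0,0,0,0.68,1]]]';  python3 - <<'E'
from h import *
o=status();print(o["torque"],o["ft_force"])
E
```

```text
clock: 47.45
position: [0.5959, 0.3292, 0.1106]
ee_rot: [1.0, 0.009, -0.001, -0.001]
ft_force: [-9.5, -0.6, 9.6]
grip_width: 0.114
grasp_force: 89.1
yaw -1.553 pos [0.5959 0.3292 0.1106] j [-0.75  0.56  0.26  1.46 -0.15  1.14 -2.02] gw 0.11372700452253437
[-0.27268647  2.04124779 -0.00976574] [-9.47846914 -0.62674002  9.60979947]
```

```bash
python3 -m inch '[[[0,0,0,0,0,0.02,1],[0,0,0,0,0,0.03,1],[0,0,0,0,0,0.03,1]]]';  python3 - <<'E'
from h import *
o=status();print(o["torque"],o["ft_force"])
E
python3 -m inch '[[[0,0,0,0,0,0,0.2],[0,0,0,0,0,0,-0.4],[0,0,0,0,0,0,-0.4],[0,0,-0.05,0,0,0,-0.4],[0,0,-0.1,0,0,0,-0.4],[0,0,-0.13,0,0,0,-0.4],[-0.06,0,-0.15,0,0,0,-0.4],[-0.06,0,-0.15,0,0,0,-0.4],[-0.06,0,-0.15,0,0,0,-0.4]]]'; python3 - <<'E'
from h import *
o=status();C=cam("wrist",o);a=imaging.camera("wrist");cv2.imwrite("pics/w17.png",a)
E
```

```text
clock: 47.75
position: [0.5959, 0.3293, 0.1106]
ee_rot: [1.0, -0.006, -0.001, -0.001]
ft_force: [-9.8, -0.6, 9.4]
grip_width: 0.112
grasp_force: 89.1
yaw -1.582 pos [0.5959 0.3293 0.1106] j [-0.76  0.56  0.26  1.46 -0.16  1.14 -2.05] gw 0.11174031567865633
[-0.19056936  1.9695921   0.20426048] [-9.83346262 -0.59854364  9.38101425]
clock: 48.65
position: [0.5362, 0.3293, 0.2605]
ee_rot: [1.0, -0.005, 0.001, -0.002]
ft_force: [1.3, 0.3, -0.8]
grip_width: 0.7
grasp_force: 0.0
yaw -1.582 pos [0.5362 0.3293 0.2605] j [-0.84  0.33  0.28  1.45 -0.09  1.37 -2.14] gw 0.7003481483300962
```

View pics/w17.png

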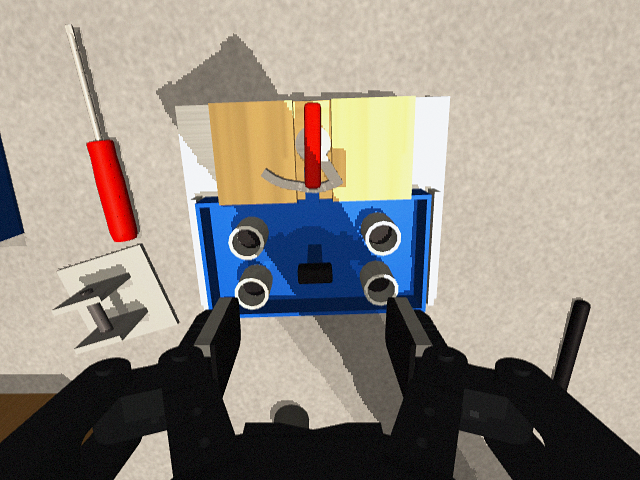

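```bash
python3 - <<'E'
from h import *
o=sensors.get_obs();C=cam("wrist",o)
print("bar front/rear top edges",back((315,282),.085,C),back((315,266),.085,C),"wing",back((312,104),.112,C),back((312,187),.112,C))
print("rear rim corners",back((196,199),.042,C),back((436,193),.042,C))
E
```

```text
bar front/rear top edges [0.48168346 0.32638242 0.085     ] [0.49648267 0.32624609 0.085     ] wing [0.62535681 0.32723209 0.112     ] [0.56837073 0.3278905  0.112     ]
rear rim corners [0.54746649 0.43577597 0.042     ] [0.55066332 0.21419496 0.042     ]
```

The rear rim sits at x ≈ 0.549, in line with the board face, and the cam is at its stop. I'm handing in.

```bash
python3 -c "
from workcell import order; print(order.hand_in())"
```

```text
the job is handed in; nothing more can be done
None
```

The job is handed in: the tote was tared empty on the scale, loaded there with all four small couplings, set in the dock tight against the board, and the cam turned a full quarter-turn clockwise to its stop.

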